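# Close up the stone case

### The arm

A 7-joint arm with a two-finger parallel gripper is mounted at the origin on the work surface. World frame = base frame: x ahead of the robot, y to its left, z up, the work surface at z = 0. Lengths are in m, angles in rad, forces in N, time in s.
With the tool pointing down it reaches from about 0.425 to 0.875 m from the base axis. Payload 9.9 kg.
Tool frame: the origin (TCP) lies midway between the tips of the shut fingers; the grasp point (between the pads) lies behind it (robot.grip_depth is the z of the grasp point in the tool frame, in m); z points along the fingers, y is the line along which they close (so a half turn about z gives the same grasp; the last joint's range is limited). The gripper opens to 85 mm and grips with 20 to 120 N. Pads are 22 mm wide; open, the fingers measure 114 mm over their backs; the gripper's body (76 mm by 85 mm) begins 54 mm behind the grasp point. The pads swing forward as they close: fully open they stand 13 mm farther back than shut.
Start: joints at [1.227, 0.576, 0.025, 1.437, -0.015, 1.129, -0.057], TCP at [0.173, -0.652, 0.231] pointing down, gripper open.
Joint ranges: [-2.76, 2.76], [-0.34, 2.15], [-1.52, 1.57], [0.19, 2.46], [-1.09, 4.23], [0.17, 1.99], [-2.82, 2.82]. Speed limits (rad/s): [2.22, 2.22, 3.01, 3.01, 3.14, 3.14, 3.14].

### API

Orientations are given as a unit quaternion [x, y, z, w].
In Python, from workcell import robot gives the robot as it stands.
- The arm moves only by the tool send_rows, never from a script. Its argument "rows" is a list that holds one entry, the list of rows, each a list of 7 numbers: the shift along the tool's x, y, z in units of 300 mm (1.0 is 300 mm), then the turn, a rotation vector about the tool's x, y, z in units of pi/2 rad (1.0 is pi/2 rad), then the opening, from -1 (shut) to 1 (fully open). In form: [[[tx, ty, tz, ax, ay, az, grip], ...]]. A call has exactly 5 rows; each row is the pose to reach, as a shift and turn from the pose commanded when the call began, along the tool's axes at that moment; what a row does not reach only later rows make up. A row lasts 1/12 s, in which the tool goes at most 41.7 mm and 7.16 degrees, less where a joint would pass 70% of its speed; a pose out of reach is approached as far as the arm can. A call with a number of a shift or a turn outside -1 to 1 is refused whole. A call with a gripper value outside its range is refused whole. The fingers move at their own pace and stop on an object; the grip force is fixed at half the most. Time passes only in rows, so rows that repeat a pose let the fingers close, or fill a call up. It gives the time, the measured TCP pose, the force, the opening and the grip force at its end, in the units of the state.
- robot.read_state(): the state, without advancing time (a new reading comes with each control period).
- robot.camera(name): name is "scene" or "top"; returns the picture (384x512x3 uint8, red, green, blue); there is no depth.
- robot.get_calibration(name): a dict with "mtx" (3x3 intrinsics, pixels), "R" (3x3) and "t" (3): a world point X has camera coordinates R X + t. Camera axes: x right, y down, z forward; pixel columns grow to the right and rows downward; lengths in m; the calibration is good to about 2 mm. A picture is of the moment at which its call begins. get_calibration takes no time and is no camera call.
- robot.job_done(): hands the job in; it is judged then, once.
The state is a dict: "time": time; "q": joint angles; "dq": joint speeds; "tau": joint torques, N m; "position": TCP position; "eef_rot": TCP orientation; "force": force on the tool from outside, world axes, zero at the start; "wrist_torque": the same for the moment, N m; "width": opening from 0.0 (shut) to 1.0 (fully open); "gripper_force": force on a finger pad.
Only numpy, scipy, OpenCV 4.12 (cv2) and the standard library are available. Lean on these libraries where they do the work, as an engineer would, in place of code of your own. Each camera call takes 0.05 s, during which the arm holds its last target. There are 200 camera calls.

### The job

The drawn stone is packed in its wooden case: take the blue cover off the easel, lay it gently on the stone with its lip inside the case, and let go of it while the bail still stands open. Then swing the red-handled bail over and press it down firmly, so that it stays down by itself and keeps the cover squeezed onto the sprung stone. Do not crush the stone, and leave the other things on the table where they are.

Things in the scene. Friction and masses are not known exactly. Their poses are not given: they have to be found in the camera images.
- case: Open wooden case fixed to the table: 150 (its x) x 130 (its y) x 64 mm high, walls 10 mm, mouth 130 x 110 mm. Origin: centre of its underside; z up. The bail's hinge is at its +x end. The stone inside stands 6 to 11 mm above the rim (it differs with the packing), so a cover in place rests on the stone, level, not on the rim.
- cover: Loose blue plate 140 (its x) x 120 (its y) x 8 mm, 0.2 to 0.45 kg. Origin: centre of the plate's underside; z out through the handle. Below, a lip 124 x 104 mm outside, 16 mm deep, fits the case's mouth, 3 mm spare per side, either way round. On top a yellow rib 80 mm along x, 12 mm thick, 8 to 46 mm above the origin. Starts on the easel, z tilted 0.6 rad, x level.
- bail (a joint): Angle of the hold-down bail, rad: 1.5 to 1.8 standing open at the start, 0 with its arms level; clamped on the cover it ends between about -0.07 and 0.07. Stiff hinge (1.2 N m friction, about 6 N at the bar): it stays where it is left.
- bail_hinge (a point): Middle of the bail's hinge axis, 92 mm from the case's origin along the case's +x, 91.5 mm above the table. The axis runs along the case's y.
- bail_bar (a point): Middle of the bail's red crossbar, round, 12 mm thick, 96 mm long along the case's y, 210 mm from the hinge axis: above the hinge when open; when closed 118 mm from the case's origin along its -x, clear of the case. Two arms, 48 mm either side, join it to the hinge; each has a rubber foot 92 mm from the hinge that presses on the cover beside its rib.
- stone: Beige drawn stone in the case, 100 x 80 x 25 mm, on a sprung bed. Origin: centre of its top face. With the cover on, the bed starts to give when the cover is pressed with about 2 to 4 N more and is fully down after 5 mm, at about 10 to 12 N (pushing on the bar: 8 to 10 N, hinge friction included); after that it is rigid.
- easel: Fixed wooden easel under the cover, about 170 x 170 mm; its board falls towards its own -x at 0.6 rad, with a ledge along its foot. Origin: on the table under the middle of the board.
- ink_tin: Bystander: round pale ink tin with a black band, 84 mm across, 55 mm high; to be left alone. Origin: centre of its underside.
- tusche_jar: Bystander: small amber jar with a black cap, 52 mm across, 70 mm high; to be left alone. Origin: centre of its underside.
- glasses_case: Bystander: black spectacle case 160 x 60 x 40 mm; to be left alone. Origin: centre of its underside.
- brush: Bystander: brush lying on the table; to be left alone. Origin: centre of its underside.
- ink_knife: Bystander: ink knife (spatula) lying on the table; to be left alone. Origin: centre of its underside.
- rubbing_block: Bystander: reddish rubbing block 90 x 50 x 30 mm; to be left alone. Origin: centre of its underside.
- trial_stone: Bystander: loose grey-beige trial stone 110 x 80 x 28 mm; to be left alone. Origin: centre of its underside.
There are look-alikes about, which are no part of the job. Several things have the shape of the cover; the one meant has the colours described above.

How it is judged:
By the outcome, as a careful person would: the job done as asked, in the order asked, and still so for the second after the job is handed in, with the robot touching nothing.
It also fails if it takes over 59 s, if anything falls off the work surface, if the arm or the gripper's body presses on something with over 40 N, if the wrist force passes 120 N, or if a joint passes its speed limit or range.

## Working session

There is one attempt and no reset: what is moved stays moved. The work goes in short steps, Python scripts to look and compute and a tool call to move; the robot and the scene stay as the last step left them, time stands still between calls to the robot, and variables do not carry over. Pictures are saved under pics/ and viewed, at most 10 in all, crops included, and the job is handed in when it is done.

Besides the shell and the picture viewer there is one more tool, called as name([rows], argument=value, ...), one row to a line, values as JSON. send_rows: Moves the arm, as the interface text tells. Its arguments: {"type":"object","properties":{"rows":{"type":"array"}},"required":["rows"]}

```bash
mkdir -p pics; ls; python3 - <<'E'
from workcell import robot
import cv2,numpy as np
for n in("scene","top"):
    im=robot.camera(n); cv2.imwrite(f"pics/{n}0.png",cv2.cvtColor(im,cv2.COLOR_RGB2BGR))
    c=robot.get_calibration(n); print(n,np.round(c["mtx"],1).tolist(),np.round(c["R"],3).tolist(),np.round(c["t"],3).tolist())
s=robot.read_state(); print(s); print(robot.grip_depth)
a=cv2.imread("pics/scene0.png");b=cv2.imread("pics/top0.png")
cv2.imwrite("pics/both.png",cv2.resize(np.vstack([a,b]),None,fx=.78,fy=.78))
E
```

```text
pics
scene [[356.7, 0.0, 252.2], [0.0, 356.7, 190.0], [0.0, 0.0, 1.0]] [[0.115, 0.993, 0.005], [0.819, -0.092, -0.566], [-0.562, 0.07, -0.825]] [0.069, -0.412, 1.471]
top [[445.5, 0.0, 246.0], [0.0, 445.5, 192.3], [0.0, 0.0, 1.0]] [[-0.006, -1.0, -0.0], [-0.99, 0.006, -0.143], [0.143, -0.0, -0.99]] [-0.117, 0.563, 1.617]
{'time': 0.1, 'q': array([ 1.2271767 ,  0.57646198,  0.02483838,  1.43784974, -0.01500182,
        1.12899932, -0.05652416]), 'dq': array([-0.00100632, -0.00211675,  0.00108199, -0.00266879, -0.00032719,
        0.00141579, -0.00159417]), 'tau': array([ 6.16413541e-03, -7.67306757e+01,  2.25802973e+00, -2.86605048e+01,
        1.59725093e-02,  8.56639061e-03, -5.81859058e-05]), 'position': array([ 0.17331533, -0.65193527,  0.23051023]), 'eef_rot': array([ 9.91572335e-01,  1.29551984e-01, -1.35278518e-04, -7.54951234e-04]), 'force': array([-1.19306417,  1.15293938,  0.42961517]), 'wrist_torque': array([-0.04372873, -0.06350158,  0.02524961]), 'gripper_force': 0.0, 'width': 0.9986159983900377}
-0.0187
```

View pics/scene0.png

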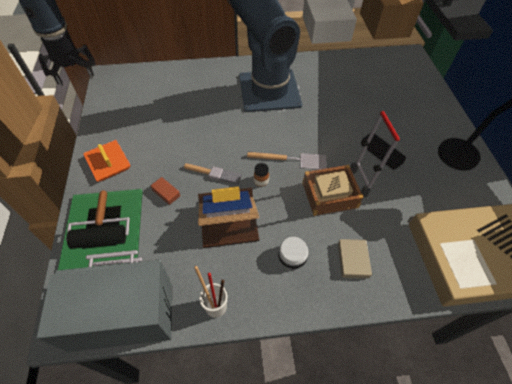

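View pics/top0.png

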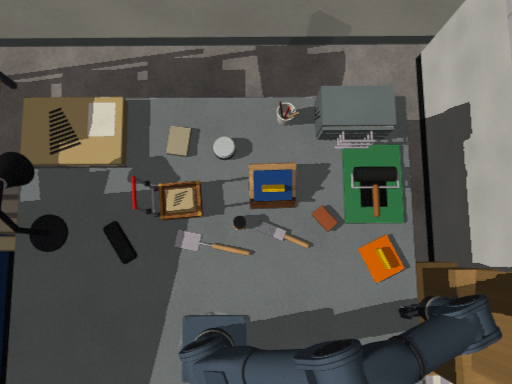

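The scene view shows the blue cover with its yellow rib at (227,203), the orange look-alike at (106,160), the case at (333,188) and the red bar at (390,126). In the top view they are at cover (272,185), orange (383,258), case (180,200) and bar (135,193). The candidates for the cover are the blue plate and the orange plate, and I choose the blue one on the easel. Next I'll check it in an enlarged crop.

```bash
python3 - <<'E'
import cv2,numpy as np
a=cv2.imread("pics/scene0.png");b=cv2.imread("pics/top0.png")
def crop(i,x,y,w=80,h=60,f=5):
    c=cv2.resize(i[y:y+h,x:x+w],None,fx=f,fy=f,interpolation=cv2.INTER_CUBIC)
    for k in range(0,w,10): cv2.putText(c,str(x+k),(k*f,8),0,.3,(255,255,255)); cv2.line(c,(k*f,10),(k*f,14),(255,255,255))
    for k in range(0,h,10): cv2.putText(c,str(y+k),(0,k*f+4),0,.3,(255,255,255)); cv2.line(c,(20,k*f),(25,k*f),(255,255,255))
    return c
top=np.hstack([crop(a,188,185),crop(b,235,155)])
bot=np.hstack([crop(a,300,105,110,110,400/110) if 0 else crop(a,300,160),crop(b,128,170)])
cv2.imwrite("pics/crops.png",np.vstack([top,bot]))
E
```

```text
(no output)
```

View pics/crops.png

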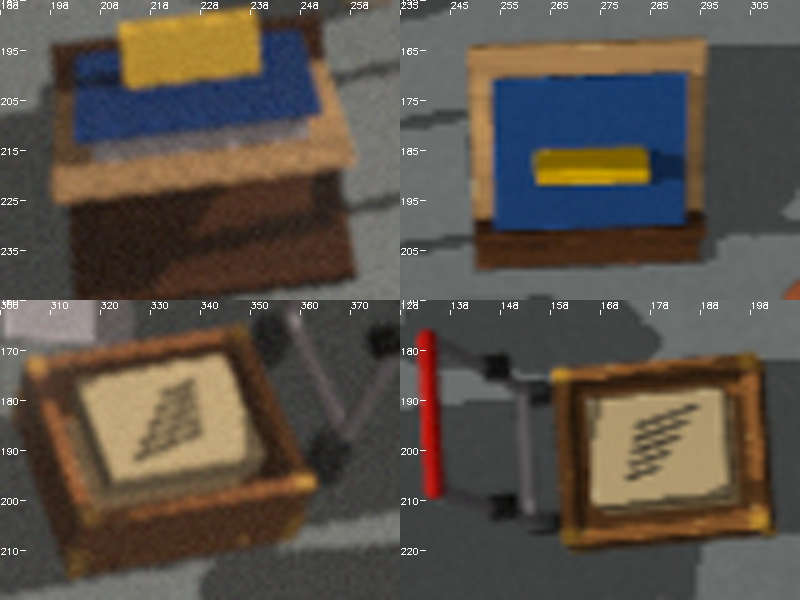

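The crops confirm it: the plate on the easel is blue with a yellow rib. The case, stone and open bail are clear as well. I'll fit the models to the pixel corners.

```bash
cat > fit.py <<'E'
from workcell import robot
import cv2,numpy as np
from scipy.optimize import least_squares
from scipy.spatial.transform import Rotation as Rn
cal={n:robot.get_calibration(n) for n in("scene","top")}
def proj(n,X):
    c=cal[n]; p=(c["R"]@np.atleast_2d(X).T).T+c["t"]; p=p@np.array(c["mtx"]).T; return p[:,:2]/p[:,2:]
def px(p,ox,oy,x0,y0): p=np.array(p,float)-[ox,oy]; return (p+.5)/5-.5+[x0,y0]
def coverR(yaw,tilt=.6): # x=-world y at yaw 0; y uphill
    return Rn.from_euler('z',yaw).as_matrix()@np.array([[0,np.cos(tilt),-np.sin(tilt)],[-1,0,0],[0,np.sin(tilt),np.cos(tilt)]])
E
python3 - <<'E'
from fit import *
m=1e-3
P=np.array([[-70,60,8],[70,60,8],[70,-60,8],[-70,-60,8]])*m
ct=px([(496,79),(686,72),(686,222),(496,230)],400,0,235,155)
rt=px([(535,170),(650,167),(650,183),(535,185)],400,0,235,155)
RT=np.array([[-40,6,46],[40,6,46],[40,-6,46],[-40,-6,46]])*m
cs=px([(322,113),(75,142),(75,57),(305,30)],0,0,188,185)
rs=px([(262,72),(125,88),(118,22),(258,10)],0,0,188,185)
RS=np.array([[-40,6,8],[40,6,8],[40,6,46],[-40,6,46]])*m
def res(v,full=False):
    T=lambda X:X@coverR(v[3],v[4]).T+v[:3]
    r=[proj("top",T(P))-ct,proj("top",T(RT))-rt,proj("scene",T(P))-cs,proj("scene",T(RS))-rs]
    return r if full else np.vstack(r).ravel()
for fixed in(1,0):
    f=(lambda v:res(np.r_[v,.6])) if fixed else res
    s=least_squares(f,[.7,-.2,.1,0]+([] if fixed else [.6]),loss='soft_l1'); print("cover",s.x.round(4)); 
print([r.round(1).tolist() for r in res(s.x,True)])
# case x axis = world y at yaw 0 ; y=-world x
C=np.array([[75,-65,64],[-75,-65,64],[-75,65,64],[75,65,64]])*m
tt=px([(557,372),(755,358),(772,533),(568,548)],400,300,128,170)
ts=px([(303,482),(95,515),(37,365),(245,335)],0,300,300,160)
st=px([(585,400),(727,388),(740,500),(592,508)],400,300,128,170)
ss=px([(252,440),(112,482),(80,383),(222,352)],0,300,300,160)
B=np.array([[0,1,0],[-1,0,0],[0,0,1]]).T
def tri(a,b):
    A=lambda n:np.array(cal[n]["mtx"])@np.c_[cal[n]["R"],cal[n]["t"]]
    X=cv2.triangulatePoints(A("top"),A("scene"),a.T.copy(),b.T.copy()); return (X[:3]/X[3]).T
# order match scene: image right = +y(=+x case); down = +world x = -y case
print("rim tri",tri(tt,ts).round(3).tolist()); print("stone tri",tri(st,ss).round(3).tolist())
Z=lambda y:Rn.from_euler('z',y).as_matrix()@np.array([[0,-1,0],[1,0,0],[0,0,1]])
def rc(v): T=lambda X:X@Z(v[3]).T+v[:3]; return np.vstack([proj("top",T(C))-tt,proj("scene",T(C))-ts])
s=least_squares(lambda v:rc(v).ravel(),[.65,.1,0,0],loss='soft_l1');print("case",s.x.round(4),rc(s.x).round(1).tolist())
v=s.x
for n in("top","scene"):
    im=cv2.imread(f"pics/{n}0.png").astype(int); r=((im[...,2]>110)&(im[...,1]<60)&(im[...,0]<60)).astype(np.uint8)
    k,l,stt,cc=cv2.connectedComponentsWithStats(r); print(n,[(stt[i].tolist(),cc[i].round(1).tolist()) for i in range(1,k) if stt[i,4]>25])
H=v[:3]+Z(v[3])@[.092,0,.0915]; print("hinge px",proj("top",H),proj("scene",H),H)
for th in(1.4,1.5,1.6,1.7,1.8):
    b=v[:3]+Z(v[3])@[.092-.21*np.cos(th),0,.0915+.21*np.sin(th)];print(th,proj("top",b),proj("scene",b))
E
```

```text
cover [ 0.5847 -0.215   0.0868  0.0259]
cover [ 0.5846 -0.215   0.0866  0.0257  0.595 ]
[[[-1.3, 0.0], [0.1, 0.2], [-0.5, 0.3], [-0.6, -0.0]], [[0.0, -0.1], [-0.3, -0.2], [-0.3, -0.4], [0.1, -0.1]], [[0.0, -1.6], [-0.4, -1.5], [0.0, -0.6], [-1.1, -0.3]], [[-0.2, 0.5], [0.1, 0.5], [-0.1, 1.6], [-0.6, 0.9]]]
rim tri [[0.591, 0.198, 0.063], [0.602, 0.057, 0.067], [0.474, 0.047, 0.052], [0.464, 0.194, 0.05]]
stone tri [[0.567, 0.173, 0.078], [0.579, 0.076, 0.066], [0.498, 0.069, 0.06], [0.491, 0.171, 0.068]]
case [ 0.5327  0.1243 -0.0088  0.0723] [[-0.7, 0.3], [0.2, -0.1], [-1.0, -0.2], [-1.1, 0.1], [1.7, 1.5], [-3.3, 2.4], [-3.0, -0.9], [-0.8, -1.5]]
top [([131, 176, 5, 34, 99], [133.1, 192.6]), ([382, 247, 17, 20, 163], [390.2, 256.2])]
scene [([382, 111, 18, 29, 100], [390.6, 125.2]), ([89, 153, 18, 16, 130], [97.3, 160.6]), ([208, 273, 7, 25, 34], [211.2, 283.5])]
hinge px [[152.98310126 201.10252766]] [[361.88058245 174.85606016]] [0.52608911 0.21610659 0.08271367]
1.4 [[150.70372419 192.1533909 ]] [[369.29090354 130.04383755]]
1.5 [[143.92233697 192.55381205]] [[376.97198853 128.33476727]]
1.6 [[137.22852867 193.05327383]] [[384.45750485 127.1787374 ]]
1.7 [[130.71891   193.6447155]] [[391.63343436 126.59016287]]
1.8 [[124.48649138 194.31935868]] [[398.39390901 126.57152394]]
```

```bash
cat >> fit.py <<'E'
CB=np.array([[0,-1,0],[1,0,0],[0,0,1]])
def Zc(y): return Rn.from_euler('z',y).as_matrix()@CB
def caseT(v,X): return np.atleast_2d(X)@Zc(v[2]).T+np.array([v[0],v[1],0])
def rect(a,b,z): return np.array([[a,-b,z],[-a,-b,z],[-a,b,z],[a,b,z]])
def overlay(im,n,polys,x0,y0,w,h,f,grid=True):
    c=cv2.resize(im[y0:y0+h,x0:x0+w],None,fx=f,fy=f,interpolation=cv2.INTER_CUBIC)
    for P,col in polys:
        q=(proj(n,P)+.5-[x0,y0])*f-.5
        cv2.polylines(c,[np.round(q).astype(np.int32)],len(P)>2,col,1,cv2.LINE_AA)
    if grid:
        for k in range(0,w,10): cv2.putText(c,str(x0+k),(k*f,8),0,.3,(255,255,255))
        for k in range(0,h,10): cv2.putText(c,str(y0+k),(0,k*f+4),0,.3,(255,255,255))
    return c
E
python3 - <<'E'
from fit import *
C=rect(.075,.065,.064)
tt=px([(557,372),(755,358),(772,533),(568,548)],400,300,128,170)
ts=px([(303,482),(95,515),(37,365),(245,335)],0,300,300,160)
f=lambda v:np.vstack([proj("top",caseT(v,C))[:2]-tt[:2],proj("scene",caseT(v,C))[[0,2,3]]-ts[[0,2,3]]]).ravel()
s=least_squares(f,[.535,.124,.07],loss='soft_l1');v=s.x;print(v.round(4),f(v).round(1))
th=1.66
bail=lambda r,y:np.array([.092-r*np.cos(th),y,.0915+r*np.sin(th)])
pol=[(caseT(v,C),(0,255,0)),(caseT(v,rect(.065,.055,.064)),(255,255,0)),(caseT(v,rect(.05,.04,.072)),(255,0,255)),(caseT(v,rect(.075,.065,0)),(0,255,255)),
 (caseT(v,[bail(.21,-.048),bail(.21,.048)]),(255,255,255)),(caseT(v,[bail(0,-.048),bail(.21,-.048)]),(255,255,255)),(caseT(v,[bail(0,.048),bail(.21,.048)]),(255,255,255))]
o=[overlay(cv2.imread(f"pics/{n}0.png"),n,pol,x,y,w,h,f) for n,x,y,w,h,f in(("scene",298,108,110,110,5),("top",125,170,83,85,6))]
H=max(i.shape[0] for i in o); o=[cv2.copyMakeBorder(i,0,H-i.shape[0],0,0,0) for i in o]
im=np.hstack(o);print(im.shape);cv2.imwrite("pics/ov.png",im[:, :])
E
python3 -c "
import cv2;i=cv2.imread('pics/ov.png');cv2.imwrite('pics/ov2.png',cv2.resize(i,(800,int(i.shape[0]*800/i.shape[1]))))"
```

```text
[0.5339 0.1229 0.0552] [-0.5 -0.8  0.6 -0.5  1.9  0.6 -2.8 -2.6 -0.  -2.6]
(550, 1048, 3)
```

View pics/ov2.png

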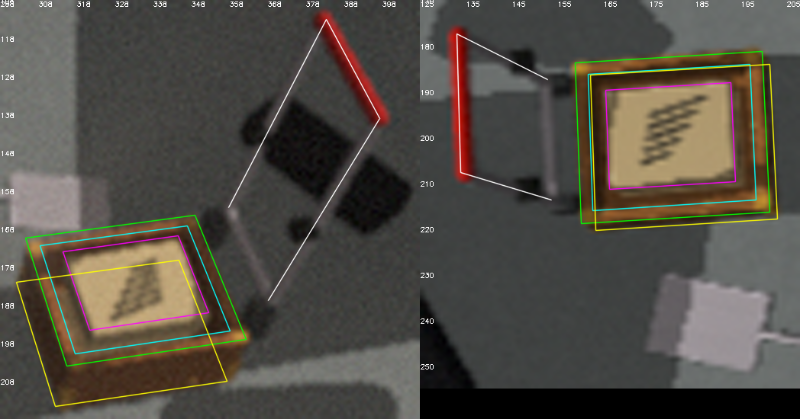

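The overlay of the case is off by 2–3 px, so I'll refine it with a silhouette fit.

```bash
cat >> fit.py <<'E'
def sil(n,X,F=8):
    q=(proj(n,X)+.5)*F; m=np.zeros((384*F,512*F),np.uint8)
    cv2.fillConvexPoly(m,cv2.convexHull(np.round(q).astype(np.int32)),255)
    return cv2.resize(m,(512,384),interpolation=cv2.INTER_AREA)/255.
E
python3 - <<'E'
from fit import *
from scipy.optimize import minimize
M={}
for n,(x0,y0,x1,y1) in dict(scene=(295,155,366,222),top=(150,175,212,226)).items():
    im=cv2.imread(f"pics/{n}0.png").astype(int); m=np.zeros((384,512),np.uint8)
    s=(im[...,2]-im[...,0]>14); m[y0:y1,x0:x1]=s[y0:y1,x0:x1]
    m=cv2.morphologyEx(m,cv2.MORPH_OPEN,np.ones((3,3))); k,l,st,c=cv2.connectedComponentsWithStats(m); m=(l==1+st[1:,4].argmax()).astype(np.uint8)
    cs,_=cv2.findContours(m,0,2); h=cv2.convexHull(max(cs,key=len)); print(n,m.sum(),cv2.contourArea(h),cv2.boundingRect(h))
    M[n]=m*0.; t=np.zeros((384,512),np.uint8); cv2.drawContours(t,[max(cs,key=len)],-1,1,-1); M[n]=t.astype(float)
X=np.vstack([rect(.075,.065,0),rect(.075,.065,.064)])
def run(ns,x0):
    f=lambda p:sum(np.abs(sil(n,caseT(p/100,X))-M[n]).sum() for n in ns)
    b=min((minimize(f,np.array(x0)*100,method='Nelder-Mead',options=dict(initial_simplex=np.array(x0)*100+d*np.array([[0,0,0],[1,0,0],[0,1,0],[0,0,5]]))) for d in(.5,-1,1.5)),key=lambda r:r.fun)
    return (b.x/100).round(4),b.fun
for ns in(("scene","top"),("top",),("scene",)): print(ns,run(ns,[.534,.123,.06]))
v=run(("scene","top"),[.534,.123,.06])[0]
o=[]
for n,x,y,w,h in(("scene",298,158,66,60),("top",152,175,66,60)):
    pol=[(caseT(v,rect(.075,.065,.064)),(0,255,0)),(caseT(v,rect(.065,.055,.064)),(255,255,0)),(caseT(v,rect(.05,.04,.072)),(255,0,255)),(caseT(v,rect(.075,.065,0)),(0,255,255))]
    o.append(overlay(cv2.imread(f"pics/{n}0.png"),n,pol,x,y,w,h,6))
cv2.imwrite("pics/ov3.png",np.hstack(o))
# bail: bar centre from both views
v=v.astype(float)
H=caseT(v,[.092,0,.0915])[0]
g=lambda p:np.r_[proj("top",caseT(v,[.092-.21*np.cos(p[0]),0,.0915+.21*np.sin(p[0])]))[0]-[133.1,192.6],proj("scene",caseT(v,[.092-.21*np.cos(p[0]),0,.0915+.21*np.sin(p[0])]))[0]-[390.6,125.2]]
s=least_squares(g,[1.65]);print("bail",s.x,s.fun.round(1),"hinge",H)
E
```

```text
scene 2345 2360.0 (302, 164, 62, 52)
top 1587 1584.0 (158, 180, 45, 41)
('scene', 'top') (array([0.5356, 0.1249, 0.0795]), np.float64(121.08627450980393))
('top',) (array([0.5359, 0.1249, 0.0795]), np.float64(45.55686274509804))
('scene',) (array([0.5355, 0.1247, 0.0758]), np.float64(75.04313725490196))
bail [1.6577442] [-0.5 -0.3 -0.5 -0.2] hinge [0.5282937  0.21660942 0.0915    ]
```

View pics/ov3.png

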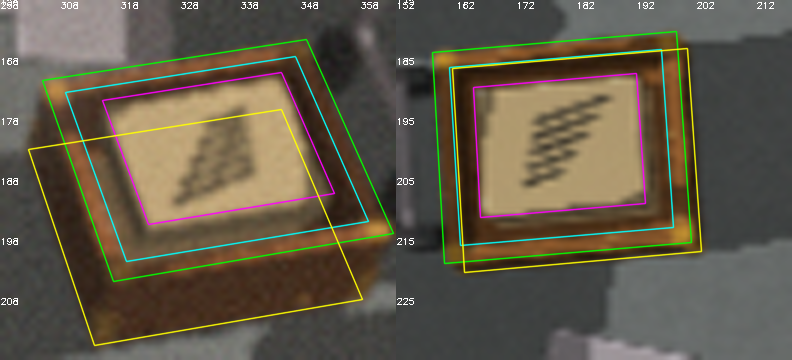

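The case fit is consistent across views: centre (0.5356, 0.1248), yaw 0.078, bail about 1.658 rad. The cover is at (0.585, -0.215, 0.087), tilted 0.6. Both are plausible, so I'll write a helper that turns a target pose into rows.

```bash
cat > mv.py <<'E'
from workcell import robot
import numpy as np
from scipy.spatial.transform import Rotation as Rn
np.set_printoptions(suppress=True,precision=4)
def go(R,p,ref=None):
    """row numbers from reference pose (default measured) to tool pose R,p"""
    s=robot.read_state(); R0,p0=ref or (Rn.from_quat(s["eef_rot"]).as_matrix(),s["position"])
    print("row",np.r_[R0.T@(np.array(p)-p0)/.3,Rn.from_matrix(R0.T@R).as_rotvec()/(np.pi/2)].round(4).tolist())
def st():
    s=robot.read_state(); print({k:np.round(s[k],3) for k in("time","position","force","width","gripper_force","q")})
E
cat >> fit.py <<'E'
COV=np.array([.5847,-.215,.0868]); CYAW=.026; CASE=np.array([.5356,.1248,.0785])
def toolOnCover(Rc): return np.c_[-Rc[:,0],Rc[:,1],-Rc[:,2]]   # tool axes from cover axes
E
python3 - <<'E'
from fit import *; from mv import *
Rc=coverR(CYAW); Rt=toolOnCover(Rc); print(np.linalg.det(Rt))
print("pre",COV+Rc[:,2]*.134,"grasp",COV+Rc[:,2]*.014)
go(Rt,COV+Rc[:,2]*.134)
E
```

```text
0.9999999999999998
pre [ 0.5091 -0.217   0.1974] grasp [ 0.5768 -0.2152  0.0984]
row [1.4541, -1.1135, 0.112, -0.3235, 0.2543, -0.8241]
```

send_rows([
  [[0.7,-0.5,-0.1,0,0,-0.4,1],[0.7,-0.5,-0.1,0,0,-0.4,1],[0.7,-0.5,-0.1,0,0,-0.4,1],[0.7,-0.5,-0.1,0,0,-0.4,1],[0.7,-0.5,-0.1,0,0,-0.4,1]],
])

```text
time: 0.52
position: [0.306, -0.491, 0.2553]
eef_rot: [0.902, 0.431, -0.0, -0.0]
force: [0.4, 0.4, 0.4]
width: 1.003
gripper_force: 0.0
```

```bash
python3 - <<'E'
from fit import *; from mv import *
Rc=coverR(CYAW); st(); go(toolOnCover(Rc),COV+Rc[:,2]*.134)
E
```

```text
{'time': np.float64(0.517), 'position': array([ 0.306, -0.491,  0.255]), 'force': array([0.44 , 0.444, 0.449]), 'width': np.float64(1.003), 'gripper_force': np.float64(0.0), 'q': array([ 1.044,  0.413, -0.165,  1.66 ,  0.075,  1.075,  0.177])}
row [1.136, -0.048, 0.193, -0.3661, 0.1347, -0.4357]
```

send_rows([
  [[0.6,-0.02,0.0,-0.2,0.08,-0.25,1],[0.9,-0.04,0.1,-0.36,0.13,-0.43,1],[0.9,-0.04,0.1,-0.36,0.13,-0.43,1],[0.9,-0.04,0.1,-0.36,0.13,-0.43,1],[0.9,-0.04,0.1,-0.36,0.13,-0.43,1]],
])

```text
time: 0.93
position: [0.4298, -0.3251, 0.234]
eef_rot: [0.76, 0.617, 0.146, 0.145]
force: [1.7, 0.7, -0.1]
width: 0.997
gripper_force: 0.0
```

```bash
python3 - <<'E'
from fit import *; from mv import *
Rc=coverR(CYAW); st(); go(toolOnCover(Rc),COV+Rc[:,2]*.134)
E
```

```text
{'time': np.float64(0.933), 'position': array([ 0.43 , -0.325,  0.234]), 'force': array([ 1.671,  0.714, -0.1  ]), 'width': np.float64(0.997), 'gripper_force': np.float64(0.0), 'q': array([ 1.115,  0.262, -0.499,  2.092, -0.196,  0.469,  0.605])}
row [0.3998, 0.1166, 0.2029, -0.1158, 0.0459, -0.1378]
```

send_rows([
  [[0.3998,0.1166,0.2029,-0.1158,0.0459,-0.1378,1],[0.3998,0.1166,0.2029,-0.1158,0.0459,-0.1378,1],[0.3998,0.1166,0.2029,-0.1158,0.0459,-0.1378,1],[0.3998,0.1166,0.2029,-0.1158,0.0459,-0.1378,1],[0.3998,0.1166,0.2029,-0.1158,0.0459,-0.1378,1]],
])

```text
time: 1.35
position: [0.4997, -0.2297, 0.2024]
eef_rot: [0.673, 0.682, 0.21, 0.194]
force: [-0.7, -0.1, -0.8]
width: 1.002
gripper_force: 0.0
```

```bash
python3 - <<'E'
from fit import *; from mv import *
Rc=coverR(CYAW); st(); go(toolOnCover(Rc),COV+Rc[:,2]*.134); go(toolOnCover(Rc),COV+Rc[:,2]*.014)
E
```

```text
{'time': np.float64(1.35), 'position': array([ 0.5  , -0.23 ,  0.202]), 'force': array([-0.661, -0.079, -0.76 ]), 'width': np.float64(1.002), 'gripper_force': np.float64(0.0), 'q': array([ 0.946,  0.311, -0.509,  2.255, -0.915,  0.174,  1.381])}
row [0.0415, 0.0173, 0.0322, -0.0127, -0.0074, -0.0103]
row [0.037, 0.0253, 0.4321, -0.0127, -0.0074, -0.0103]
```

send_rows([
  [[0.04,0.018,0.08,-0.0127,-0.0074,-0.0103,1],[0.04,0.02,0.16,-0.0127,-0.0074,-0.0103,1],[0.039,0.0216,0.24,-0.0127,-0.0074,-0.0103,1],[0.039,0.0216,0.24,-0.0127,-0.0074,-0.0103,1],[0.039,0.0216,0.24,-0.0127,-0.0074,-0.0103,1]],
])

```text
time: 1.77
position: [0.5508, -0.2266, 0.1714]
eef_rot: [0.667, 0.692, 0.206, 0.184]
force: [0.1, 0.7, -0.0]
width: 1.0
gripper_force: 0.0
```

```bash
python3 - <<'E'
from fit import *; from mv import *
Rc=coverR(CYAW); st(); go(toolOnCover(Rc),COV+Rc[:,2]*.014)
E
```

```text
{'time': np.float64(1.767), 'position': array([ 0.551, -0.227,  0.171]), 'force': array([ 0.078,  0.719, -0.006]), 'width': np.float64(1.0), 'gripper_force': np.float64(0.0), 'q': array([ 0.711,  0.399, -0.31 ,  2.187, -1.086,  0.172,  1.532])}
row [0.0294, -0.0549, 0.2538, -0.0256, -0.0162, 0.0017]
```

The wrist is at its limits, with q6 at 0.17 and q5 at -1.09. I'll identify the kinematics from the recorded states so I can choose a feasible grasp tilt.

```bash
cat > kin.py <<'E'
import numpy as np, itertools
from scipy.spatial.transform import Rotation as Rn
from scipy.optimize import least_squares
D=[([1.2271767,.57646198,.02483838,1.43784974,-.01500182,1.12899932,-.05652416],[.173315,-.651935,.23051],[.991572,.129552,-.000135,-.000755]),
([1.044,.413,-.165,1.66,.075,1.075,.177],[.306,-.491,.2553],[.902,.431,0,0]),
([1.115,.262,-.499,2.092,-.196,.469,.605],[.4298,-.3251,.234],[.76,.617,.146,.145]),
([.946,.311,-.509,2.255,-.915,.174,1.381],[.4997,-.2297,.2024],[.673,.682,.21,.194]),
([.711,.399,-.31,2.187,-1.086,.172,1.532],[.5508,-.2266,.1714],[.667,.692,.206,.184])]
def frames(q,S,o1,o7):
    a=[o1]+[0]*5+[o7]; R=np.eye(3); out=[]
    for i in range(7):
        R=R@Rn.from_euler('zyzyzyz'[i],S[i]*q[i]+a[i]).as_matrix(); out.append(R)
    return out
def rres(o,S): return np.concatenate([(Rn.from_matrix(frames(q,S,*o)[6]).inv()*Rn.from_quat(r)).as_rotvec() for q,p,r in D])
def basis(q,S,o):
    F=frames(q,S,*o); z,x,y=np.eye(3)[2],np.eye(3)[0],np.eye(3)[1]
    return np.c_[z,F[0]@y,F[2]@x,F[2]@z,F[2]@y,F[4]@x,F[4]@z,F[6]@z]
def identify():
    best=None
    for S in itertools.product((1,-1),repeat=7):
        if S[1]<0: continue
        for o in itertools.product((0,np.pi/2,np.pi,-np.pi/2),repeat=2):
            e=np.abs(rres(o,S)).max()
            if best is None or e<best[0]: best=(e,S,o)
    return best
E
python3 - <<'E'
from kin import *
e,S,o=identify(); print(e,S,o)
s=least_squares(rres,o,args=(S,)); print(s.x,np.abs(s.fun).max())
o=s.x
A=np.vstack([basis(q,S,o) for q,p,r in D]);b=np.concatenate([p for q,p,r in D])
w,rs,rk,sv=np.linalg.lstsq(A,b,rcond=None);print(w.round(4),rk,np.abs(A@w-b).max(),sv.round(3))
E
```

```text
0.0009576495864935547 (-1, 1, -1, 1, -1, 1, -1) (0, 1.5707963267948966)
[8.85181951e-04 1.57131126e+00] 0.0006029180628394185
[ 2.678e-01 -1.620e-02 -5.000e-04  5.869e-01 -3.120e-02 -2.000e-04
  3.918e-01  3.621e-01] 8 0.000232514319559618 [4.38  3.158 3.055 0.965 0.67  0.294 0.178 0.107]
```

```bash
cat >> kin.py <<'E'
S=(-1,1,-1,1,-1,1,-1); O=(8.85e-4,1.57131); W=np.array([.2678,-.0162,-.0005,.5869,-.0312,-.0002,.3918,.3621])
LO=np.array([-2.76,-.34,-1.52,.19,-1.09,.17,-2.82]);HI=np.array([2.76,2.15,1.57,2.46,4.23,1.99,2.82])
def fk(q): return frames(q,S,*O)[6],basis(q,S,O)@W
def ik(R,p,q0,w=.01,qref=None):
    qref=q0 if qref is None else qref
    f=lambda q:np.r_[(fk(q)[1]-p)*10,(Rn.from_matrix(R).inv()*Rn.from_matrix(fk(q)[0])).as_rotvec()*2,w*(q-qref)*.1]
    s=least_squares(f,np.clip(q0,LO+1e-3,HI-1e-3),bounds=(LO,HI)); q=s.x
    return q,np.linalg.norm(fk(q)[1]-p),np.linalg.norm((Rn.from_matrix(R).inv()*Rn.from_matrix(fk(q)[0])).as_rotvec())
E
python3 - <<'E'
from fit import *; from kin import *
np.set_printoptions(suppress=True,precision=2,linewidth=150)
Rc=coverR(CYAW); rng=np.random.default_rng(0)
G=COV+Rc[:,2]*.033
for flip in(0,1):
  for phi in(-.5,-.35,-.2,0,.2,.35,.5):
    Rt=toolOnCover(Rc)@Rn.from_euler('y',phi).as_matrix()@Rn.from_euler('z',np.pi*flip).as_matrix()
    best={}
    for h in(0,.08):
      sol=[]
      for k in range(25):
        q0=rng.uniform(LO,HI); q0[0]=rng.uniform(-.5,1.2);q0[2]=rng.uniform(-.8,.8); q0[3]=2;q0[1]=.5
        q,e,a=ik(Rt,G+Rt[:,2]*.0187+Rc[:,2]*h,q0,1e-3)
        if e<1e-3 and a<3e-3: sol.append((np.min(np.minimum(q-LO,HI-q)),q))
      if sol: m=max(sol,key=lambda t:t[0]); print(flip,phi,h,len(sol),round(m[0],2),m[1])
E
```

```text
Still running in the background as job /tmp/bash_jobs.1000/7467c1e9a5d2 (pid 765). You'll get a notice when it ends.
```

```bash
cat /tmp/bash_jobs.1000/7467c1e9a5d2/stdout; nproc
```

```text
4
```

```bash
kill -- -$(cat /tmp/bash_jobs.1000/7467c1e9a5d2/pid); export OMP_NUM_THREADS=1 OPENBLAS_NUM_THREADS=1
sed -i 's/bounds=(LO,HI)); q=/bounds=(LO,HI),max_nfev=40); q=/' kin.py
sed -i "s/R=R@Rn.from_euler('zyzyzyz'\[i\],S\[i\]\*q\[i\]+a\[i\]).as_matrix(); out.append(R)/t=S[i]*q[i]+a[i]; c,s=np.cos(t),np.sin(t); R=R@np.array([[c,0,s],[0,1,0],[-s,0,c]] if i%2 else [[c,-s,0],[s,c,0],[0,0,1]]); out.append(R)/" kin.py
cat > scan.py <<'E'
from fit import *; from kin import *
import time
np.set_printoptions(suppress=True,precision=2,linewidth=150)
print(np.abs(fk(D[4][0])[1]-D[4][1]).max())
Rc=coverR(CYAW); G=COV+Rc[:,2]*.033; t0=time.time()
for flip in(0,1):
  for phi in(-.45,-.25,0,.25,.45):
    Rt=toolOnCover(Rc)@Rn.from_euler('y',phi).as_matrix()@Rn.from_euler('z',np.pi*flip).as_matrix()
    for h in(0,.08):
      sol=[]
      for q5 in (-.8,1.2,3):
        for q3 in (-.4,0,.4):
          q,e,a=ik(Rt,G+Rt[:,2]*.0187+Rc[:,2]*h,np.array([.3,.5,q3,2.,q5,.4,.3]),1e-3)
          if e<1e-3 and a<3e-3: sol.append((np.min(np.minimum(q-LO,HI-q)),q))
      if sol: m=max(sol,key=lambda t:t[0]); print(flip,phi,h,len(sol),round(m[0],2),m[1],flush=True)
    if time.time()-t0>200: raise SystemExit
E
timeout 250 python3 scan.py
```

```text
0.00010734881625748538
0 -0.45 0 7 0.1 [ 0.56  0.67 -0.74  2.36  2.03  0.94 -1.96]
0 -0.45 0.08 8 0.05 [ 0.71  0.51 -0.89  2.41  1.88  0.87 -1.82]
0 -0.25 0 7 0.12 [ 0.71  0.62 -0.71  2.34  2.21  0.61 -1.95]
0 -0.25 0.08 7 0.08 [ 0.71  0.4  -0.6   2.38  2.16  0.4  -1.92]
0 0 0 6 0.14 [ 1.    0.67 -0.86  2.25  2.17  0.31 -1.68]
0 0 0.08 5 0.03 [ 1.17  0.52 -0.98  2.27  1.68  0.2  -1.22]
0 0.25 0 8 0.05 [ 1.25  0.83 -1.07  2.11  1.06  0.22 -0.39]
0 0.25 0.08 8 0.14 [ 1.42  0.73 -1.23  2.14  0.67  0.31 -0.05]
0 0.45 0 7 0.26 [ 1.07  0.75 -0.64  2.   -0.76  0.43  1.47]
0 0.45 0.08 7 0.32 [ 1.28  0.67 -0.85  2.03 -0.5   0.49  1.19]
1 -0.45 0 6 0.09 [ 0.31  0.6  -0.37  2.37  2.17  0.75  0.99]
1 -0.45 0.08 6 0.04 [ 0.51  0.44 -0.6   2.42  1.97  0.72  1.22]
1 -0.25 0 6 0.12 [ 0.53  0.57 -0.44  2.34  2.41  0.5   0.96]
1 -0.25 0.08 6 0.09 [ 0.82  0.43 -0.76  2.37  2.06  0.46  1.33]
1 0 0 6 0.09 [ 0.95  0.64 -0.78  2.25  2.31  0.26  1.31]
1 0 0.08 4 0.0 [ 1.14  0.5  -0.94  2.27  1.72  0.17  1.88]
1 0.25 0 5 0.07 [ 1.26  0.85 -1.1   2.11  1.11  0.24  2.7 ]
1 0.25 0.08 6 0.05 [ 0.98  0.48 -0.48  2.16 -1.04  0.38 -1.5 ]
1 0.45 0 3 0.06 [ 0.92  0.7  -0.39  2.   -1.03  0.55 -1.42]
1 0.45 0.08 3 0.07 [ 0.88  0.55 -0.24  2.04 -1.02  0.72 -1.44]
```

```bash
export OMP_NUM_THREADS=1; cat >> fit.py <<'E'
PHI=.45
RcE=coverR(CYAW); RtE=toolOnCover(RcE)@Rn.from_euler('y',PHI).as_matrix()
def tcpE(h): return COV+RcE[:,2]*(.034+h)+RtE[:,2]*.0187
RcP=np.c_[-Zc(CASE[2])[:,0],-Zc(CASE[2])[:,1],[0,0,1]]; RtP=toolOnCover(RcP)@Rn.from_euler('y',PHI).as_matrix()
def tcpP(z): return np.array([CASE[0],CASE[1],z+.034])+RtP[:,2]*.0187
E
python3 - <<'E'
from fit import *; from mv import *; from kin import ik
q=robot.read_state()["q"]
for h in(.07,0,.07,.15): q,e,a=ik(RtE,tcpE(h),q,.003); print(h,q,e,a)
for z in(.2,.07): q,e,a=ik(RtP,tcpP(z),q,.003); print(z,q,e,a)
go(RtE,tcpE(.07))
E
```

```text
0.07 [ 0.9481  0.5748 -0.3442  2.0378 -0.9745  0.6649  1.6555] 7.311560433545592e-08 1.9628315937833754e-07
0 [ 0.8869  0.6968 -0.3389  2.0046 -1.0685  0.5797  1.7549] 1.707690252958273e-07 4.0786838855370505e-07
0.07 [ 0.9949  0.5832 -0.4142  2.0359 -0.9303  0.6347  1.6127] 7.452776498888388e-08 2.0210998384655497e-07
0.15 [ 1.1289  0.4544 -0.4928  2.043  -0.8081  0.7484  1.4806] 6.188832977274292e-07 1.6240511401502014e-06
0.2 [ 0.3237  0.4781 -0.5379  1.8295 -0.2758  0.8743  0.0949] 1.9312268769482709e-07 5.759782299239587e-07
0.07 [ 0.2638  0.6499 -0.4668  1.9574 -0.3146  0.5933  0.2249] 2.736114373718075e-07 7.167325919149232e-07
row [0.0627, -0.0646, 0.0109, -0.0255, 0.2703, -0.0041]
```

send_rows([
  [[0.0627,-0.0646,0.0109,-0.0255,0.2703,-0.0041,1],[0.0627,-0.0646,0.0109,-0.0255,0.2703,-0.0041,1],[0.0627,-0.0646,0.0109,-0.0255,0.2703,-0.0041,1],[0.0627,-0.0646,0.0109,-0.0255,0.2703,-0.0041,1],[0.0627,-0.0646,0.0109,-0.0255,0.2703,-0.0041,1]],
])

```text
time: 2.18
position: [0.5337, -0.2139, 0.1582]
eef_rot: [0.605, 0.711, 0.356, 0.049]
force: [0.4, -0.9, 0.2]
width: 1.0
gripper_force: 0.0
```

```bash
python3 - <<'E'
from fit import *; from mv import *
st(); go(RtE,tcpE(.07))
E
```

```text
{'time': np.float64(2.183), 'position': array([ 0.534, -0.214,  0.158]), 'force': array([ 0.382, -0.895,  0.16 ]), 'width': np.float64(1.0), 'gripper_force': np.float64(0.0), 'q': array([ 1.   ,  0.585, -0.406,  2.032, -0.931,  0.643,  1.616])}
row [0.0165, 0.0055, 0.0099, 0.0021, 0.0007, -0.004]
```

send_rows([
  [[0.0165,0.0055,0.0099,0.0021,0.0007,-0.004,1],[0.0165,0.0055,0.0099,0.0021,0.0007,-0.004,1],[0.0165,0.0055,0.0099,0.0021,0.0007,-0.004,1],[0.0165,0.0055,0.0099,0.0021,0.0007,-0.004,1],[0.0165,0.0055,0.0099,0.0021,0.0007,-0.004,1]],
])

```text
time: 2.6
position: [0.5365, -0.2022, 0.1608]
eef_rot: [0.6, 0.716, 0.354, 0.049]
force: [-1.1, 0.3, 0.3]
width: 0.999
gripper_force: 0.0
```

```bash
python3 - <<'E'
from fit import *; from mv import *
st(); go(RtE,tcpE(.07)); go(RtE,tcpE(0))
o=[]
for n,x,y in(("scene",180,160),("top",230,145)):
    im=cv2.cvtColor(robot.camera(n),cv2.COLOR_RGB2BGR); cv2.imwrite(f"pics/{n}1.png",im)
    T=lambda X:X@RcE.T+COV
    g=tcpE(0)-RtE[:,2]*.0187
    o.append(overlay(im,n,[(T(rect(.07,.06,.008)),(0,255,0)),(T(rect(.04,.006,.046)),(255,255,255)),(np.array([g,g-RtE[:,2]*.1]),(0,0,255))],x,y,80,80,5))
cv2.imwrite("pics/pre.png",np.hstack(o))
E
```

```text
{'time': np.float64(2.6), 'position': array([ 0.537, -0.202,  0.161]), 'force': array([-1.125,  0.327,  0.268]), 'width': np.float64(0.999), 'gripper_force': np.float64(0.0), 'q': array([ 0.984,  0.575, -0.414,  2.042, -0.936,  0.63 ,  1.615])}
row [-0.019, -0.0078, -0.0059, -0.0015, 0.0005, 0.0051]
row [-0.1203, -0.0081, 0.2043, -0.0015, 0.0005, 0.0051]
```

View pics/pre.png

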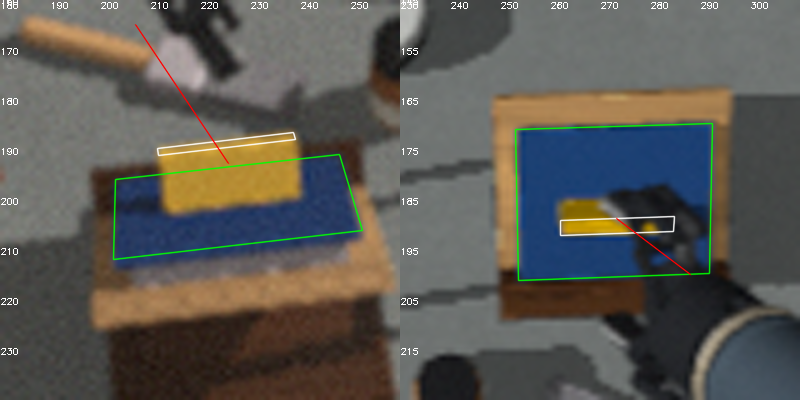

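The pre-grasp view shows the open gripper above the rib (top view, about (275,190)). The outlines match within 1–1.5 px. I'll go down along the cover's normal.

send_rows([
  [[-0.019,-0.008,-0.006,-0.0015,0,0.005,1],[-0.05,-0.008,0.06,-0.0015,0,0.005,1],[-0.085,-0.008,0.13,-0.0015,0,0.005,1],[-0.12,-0.008,0.204,-0.0015,0,0.005,1],[-0.12,-0.008,0.204,-0.0015,0,0.005,1]],
])

```text
time: 3.12
position: [0.5755, -0.2077, 0.0973]
eef_rot: [0.604, 0.712, 0.355, 0.047]
force: [-0.8, 0.1, 0.4]
width: 0.998
gripper_force: 0.0
```

send_rows([
  [[0,0,0,0,0,0,0.4],[0,0,0,0,0,0,-0.2],[0,0,0,0,0,0,-1],[0,0,0,0,0,0,-1],[0,0,0,0,0,0,-1]],
])

```text
time: 3.53
position: [0.5746, -0.2085, 0.1012]
eef_rot: [0.603, 0.713, 0.355, 0.049]
force: [-0.5, 0.1, -0.2]
width: 0.295
gripper_force: 0.0
```

```bash
python3 - <<'E'
from fit import *; from mv import *
st(); go(RtE,tcpE(0))
E
```

```text
{'time': np.float64(3.533), 'position': array([ 0.575, -0.208,  0.101]), 'force': array([-0.546,  0.113, -0.222]), 'width': np.float64(0.295), 'gripper_force': np.float64(0.0), 'q': array([ 0.957,  0.711, -0.447,  2.002, -0.981,  0.524,  1.675])}
row [0.0035, 0.0003, 0.0031, 0.0005, 0.001, -0.0007]
```

send_rows([
  [[0,0,0,0,0,0,-1],[0,0,0,0,0,0,-1],[0,0,0,0,0,0,-1],[0,0,0,0,0,0,-1],[0,0,0,0,0,0,-1]],
])

```text
time: 3.95
position: [0.575, -0.2083, 0.1014]
eef_rot: [0.603, 0.713, 0.355, 0.049]
force: [-1.6, -1.0, 7.4]
width: 0.131
gripper_force: 59.8
```

```bash
python3 - <<'E'
from fit import *; from mv import *
st(); go(RtE,tcpE(0)); go(RtE,tcpE(.03)); go(RtE,tcpE(.08)+[0,0,.06])
E
```

```text
{'time': np.float64(3.95), 'position': array([ 0.575, -0.208,  0.101]), 'force': array([-1.621, -0.957,  7.403]), 'width': np.float64(0.131), 'gripper_force': np.float64(59.817), 'q': array([ 0.957,  0.711, -0.447,  2.001, -0.981,  0.524,  1.675])}
row [0.0031, -0.0015, 0.0025, 0.0009, 0.0006, -0.0004]
row [0.0465, -0.0014, -0.0876, 0.0009, 0.0006, -0.0004]
row [0.1906, 0.1119, -0.3862, 0.0009, 0.0006, -0.0004]
```

Gripped: opening about 11 mm, 60 N. I'll lift along the normal, then up.

send_rows([
  [[0.02,0,-0.04,0,0,0,-1],[0.047,0,-0.088,0,0,0,-1],[0.1,0.02,-0.18,0,0,0,-1],[0.15,0.06,-0.28,0,0,0,-1],[0.19,0.11,-0.38,0,0,0,-1]],
])

```text
time: 4.37
position: [0.5277, -0.2066, 0.2246]
eef_rot: [0.604, 0.712, 0.355, 0.047]
force: [1.0, -0.4, -3.0]
width: 0.131
gripper_force: 59.9
```

send_rows([
  [[0,0,0,0,0,0,-1],[0,0,0,0,0,0,-1],[0,0,0,0,0,0,-1],[0,0,0,0,0,0,-1],[0,0,0,0,0,0,-1]],
])

```text
time: 4.78
position: [0.5295, -0.2069, 0.2228]
eef_rot: [0.604, 0.712, 0.355, 0.047]
force: [0.2, -0.4, -3.8]
width: 0.132
gripper_force: 59.9
```

```bash
export OMP_NUM_THREADS=1; python3 - <<'E'
from fit import *; from mv import *; from kin import ik
st(); q=robot.read_state()["q"]
for y in(-.2,-.1,.0,.12):
    R=RtP; p=np.array([.53,y,.24]); print(y,*ik(R,p,q,.003))
print(tcpP(.15)); go(RtP,[.53,-.05,.23]); go(RtP,tcpP(.15))
E
```

```text
{'time': np.float64(4.783), 'position': array([ 0.53 , -0.207,  0.223]), 'force': array([ 0.177, -0.375, -3.77 ]), 'width': np.float64(0.132), 'gripper_force': np.float64(59.933), 'q': array([ 0.975,  0.472, -0.365,  1.989, -0.863,  0.768,  1.48 ])}
-0.2 [ 0.5405  0.5582 -0.0507  1.5465 -0.3605  1.3089  0.7145] 3.69038181888044e-08 1.5268936289375945e-07
-0.1 [ 0.5769  0.5009 -0.3287  1.6727 -0.2888  1.1675  0.4895] 3.8947067766309585e-07 1.1528830217288902e-06
0.0 [ 0.4241  0.4507 -0.3324  1.7637 -0.3426  1.0653  0.3792] 4.193100640472515e-07 1.2160889846044257e-06
0.12 [ 0.2586  0.4275 -0.3988  1.8139 -0.3574  0.9478  0.1843] 1.5480472434187206e-06 4.1982491548124445e-06
[0.535  0.1329 0.1672]
row [0.4755, 0.0248, 0.218, 0.3573, 0.0087, 0.1352]
row [0.9399, -0.0678, 0.6557, 0.3573, 0.0087, 0.1352]
```

send_rows([
  [[0.4755,0.0248,0.218,0.3573,0.0087,0.1352,-1],[0.4755,0.0248,0.218,0.3573,0.0087,0.1352,-1],[0.4755,0.0248,0.218,0.3573,0.0087,0.1352,-1],[0.4755,0.0248,0.218,0.3573,0.0087,0.1352,-1],[0.4755,0.0248,0.218,0.3573,0.0087,0.1352,-1]],
])

```text
time: 5.2
position: [0.5293, -0.0462, 0.2313]
eef_rot: [0.657, 0.719, 0.173, -0.143]
force: [-0.3, 0.7, -3.6]
width: 0.129
gripper_force: 59.8
```

send_rows([
  [[0,0,0,0,0,0,-1],[0,0,0,0,0,0,-1],[0,0,0,0,0,0,-1],[0,0,0,0,0,0,-1],[0,0,0,0,0,0,-1]],
])

```text
time: 5.62
position: [0.5298, -0.0521, 0.2305]
eef_rot: [0.659, 0.718, 0.175, -0.141]
force: [-0.2, 0.3, -2.9]
width: 0.131
gripper_force: 60.1
```

```bash
python3 - <<'E'
from fit import *; from mv import *
st(); go(RtP,[.53,-.05,.23]); go(RtP,tcpP(.14))
E
```

```text
{'time': np.float64(5.617), 'position': array([ 0.53 , -0.052,  0.231]), 'force': array([-0.205,  0.268, -2.865]), 'width': np.float64(0.131), 'gripper_force': np.float64(60.124), 'q': array([ 0.417,  0.444, -0.17 ,  1.793, -0.433,  1.045,  0.59 ])}
row [0.0055, 0.0009, 0.0048, 0.0405, 0.001, 0.0136]
row [0.4457, 0.0439, 0.4899, 0.0405, 0.001, 0.0136]
```

send_rows([
  [[0.4457,0.0439,0.4899,0.0405,0.001,0.0136,-1],[0.4457,0.0439,0.4899,0.0405,0.001,0.0136,-1],[0.4457,0.0439,0.4899,0.0405,0.001,0.0136,-1],[0.4457,0.0439,0.4899,0.0405,0.001,0.0136,-1],[0.4457,0.0439,0.4899,0.0405,0.001,0.0136,-1]],
])

```text
time: 6.03
position: [0.5344, 0.1362, 0.1569]
eef_rot: [0.661, 0.716, 0.152, -0.164]
force: [0.0, -0.3, -3.4]
width: 0.128
gripper_force: 60.0
```

send_rows([
  [[0,0,0,0,0,0,-1],[0,0,0,0,0,0,-1],[0,0,0,0,0,0,-1],[0,0,0,0,0,0,-1],[0,0,0,0,0,0,-1]],
])

```text
time: 6.45
position: [0.5358, 0.1326, 0.158]
eef_rot: [0.662, 0.716, 0.152, -0.163]
force: [0.9, -0.1, -3.3]
width: 0.132
gripper_force: 60.0
```

```bash
python3 - <<'E'
from fit import *; from mv import *
st(); go(RtP,tcpP(.14))
s=robot.read_state(); R=Rn.from_quat(s["eef_rot"]).as_matrix()@Rn.from_euler('y',-PHI).as_matrix()
Rc=np.c_[-R[:,0],R[:,1],-R[:,2]]; c0=s["position"]-Rn.from_quat(s["eef_rot"]).as_matrix()[:,2]*.0187-Rc[:,2]*.034; print("cover nominal",c0,"z axis",Rc[:,2])
o=[]
for n,x,y in(("scene",290,130),("top",145,160)):
    im=cv2.cvtColor(robot.camera(n),cv2.COLOR_RGB2BGR); cv2.imwrite(f"pics/{n}2.png",im)
    T=lambda X:X@Rc.T+c0
    o.append(overlay(im,n,[(T(rect(.07,.06,.008)),(0,255,0)),(T(rect(.04,.006,.046)),(255,255,255)),(caseT(CASE,rect(.075,.065,.064)),(0,255,255))],x,y,80,80,5))
cv2.imwrite("pics/hov.png",np.hstack(o))
E
```

```text
{'time': np.float64(6.45), 'position': array([0.536, 0.133, 0.158]), 'force': array([ 0.934, -0.131, -3.311]), 'width': np.float64(0.132), 'gripper_force': np.float64(60.027), 'q': array([ 0.114,  0.519, -0.231,  1.903, -0.484,  0.786,  0.346])}
row [-0.0001, -0.0027, 0.0031, 0.0008, 0.0005, 0.0003]
cover nominal [0.5365 0.1245 0.1409] z axis [-0.0015  0.0007  1.    ]
```

View pics/hov.png

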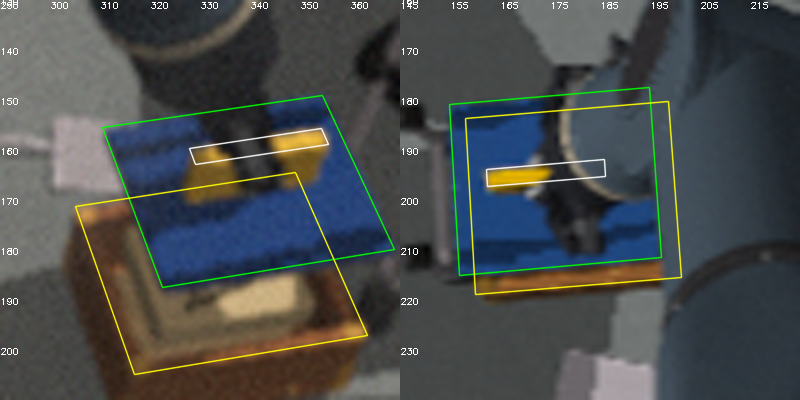

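The hover view shows the level cover over the case; the plate spans about (310–368,150–188) in the scene view. Its outlines agree to about 1 px. I'll refine the cover's offset numerically, as I did for the case.

```bash
python3 - <<'E'
from fit import *
from scipy.optimize import minimize
c0=np.array([.5365,.1245,.1409]); yaw=CASE[2]
X=np.vstack([rect(.07,.06,0),rect(.07,.06,.008)])
M,Wt={},{}
for n in("scene","top"):
    im=cv2.imread(f"pics/{n}2.png").astype(int); s=((im[...,0]-im[...,2])>22)
    w=np.zeros((384,512),bool)
    if n=="scene": w[140:195,300:376]=1; w[:172,322:358]=0
    else: w[172:217,148:171]=1
    yy,xx=np.mgrid[:384,:512]
    if n=="scene": inner=cv2.erode((sil(n,c0+X@Zc(yaw).T)>.5).astype(np.uint8),np.ones((9,9)))>0
    else: inner=cv2.erode((sil(n,c0+X@Zc(yaw).T)>.5).astype(np.uint8),np.ones((9,9)))>0
    w&=~inner; M[n]=s; Wt[n]=w; print(n,(s&w).sum())
def f(p,ns): return sum((np.abs(sil(n,(c0+[p[0]/100,p[1]/100,0])+X@Zc(yaw+(p[2]/10)).T)-M[n])*Wt[n]).sum() for n in ns)
for ns in(("scene",),("top",),("scene","top")):
    b=min((minimize(f,[0,0,0],args=(ns,),method='Nelder-Mead',options=dict(initial_simplex=d*np.array([[0,0,0],[1,0,0],[0,1,0],[0,0,.5]]))) for d in(.4,-.6,1)),key=lambda r:r.fun)
    print(ns,(b.x*[10,10,.1]).round(4),"mm,mm,rad",b.fun,f([0,0,0],ns))
E
```

```text
scene 411
top 262
('scene',) [-3.2398e+00  2.9595e+00  4.0000e-04] mm,mm,rad 50.64313725490196 110.50980392156862
('top',) [-1.0126e+00  2.3301e+00  1.3000e-03] mm,mm,rad 18.20392156862745 35.01176470588236
('scene', 'top') [-2.3629  2.5329 -0.0094] mm,mm,rad 76.97647058823529 145.52156862745096
```

```bash
python3 - <<'E'
from fit import *; from mv import *
# commanded ref = RtP,tcpP(.14)-ish; use measured
P=lambda z:tcpP(z)+[.0014,-.0025,0]
go(RtP,P(.084)); go(RtP,P(.074)); st()
print("1mm down per row units",(RtP.T@[0,0,-.001]/.3).round(5))
E
```

```text
row [-0.091, 0.0014, 0.1666, 0.0005, 0.0003, 0.0008]
row [-0.1055, 0.0014, 0.1966, 0.0005, 0.0003, 0.0008]
{'time': np.float64(6.55), 'position': array([0.536, 0.133, 0.158]), 'force': array([ 0.708,  0.095, -4.089]), 'width': np.float64(0.127), 'gripper_force': np.float64(60.027), 'q': array([ 0.113,  0.519, -0.231,  1.903, -0.484,  0.786,  0.346])}
1mm down per row units [-0.0014  0.      0.003 ]
```

send_rows([
  [[-0.04,0.0014,0.06,0,0,0.0008,-1],[-0.07,0.0014,0.12,0,0,0.0008,-1],[-0.091,0.0014,0.1666,0,0,0.0008,-1],[-0.091,0.0014,0.1666,0,0,0.0008,-1],[-0.091,0.0014,0.1666,0,0,0.0008,-1]],
])

```text
time: 6.97
position: [0.5356, 0.1314, 0.1007]
eef_rot: [0.661, 0.716, 0.151, -0.164]
force: [-0.3, -0.4, -3.3]
width: 0.13
gripper_force: 60.0
```

send_rows([
  [[-0.0028,0,0.006,0,0,0,-1],[-0.0056,0,0.012,0,0,0,-1],[-0.0084,0,0.018,0,0,0,-1],[-0.0084,0,0.018,0,0,0,-1],[-0.0084,0,0.018,0,0,0,-1]],
])

```text
time: 7.38
position: [0.5359, 0.1319, 0.0952]
eef_rot: [0.661, 0.716, 0.151, -0.164]
force: [-0.3, -0.7, -3.1]
width: 0.128
gripper_force: 60.1
```

```bash
python3 - <<'E'
from fit import *; from mv import *
P=lambda z:tcpP(z)+[.0014,-.0025,0]
st(); go(RtP,P(.078)); print(robot.read_state()["wrist_torque"])
E
```

```text
{'time': np.float64(7.383), 'position': array([0.536, 0.132, 0.095]), 'force': array([-0.33 , -0.692, -3.138]), 'width': np.float64(0.128), 'gripper_force': np.float64(60.104), 'q': array([ 0.131,  0.613, -0.259,  1.955, -0.512,  0.653,  0.418])}
row [-0.0045, 0.0011, -0.0021, -0.0003, 0.0001, 0.0012]
[-0.7717 -0.0584 -0.0067]
```

send_rows([
  [[-0.0045,0.001,-0.002,0,0,0.001,-1],[-0.0059,0.001,0.001,0,0,0.001,-1],[-0.0073,0.001,0.004,0,0,0.001,-1],[-0.0073,0.001,0.004,0,0,0.001,-1],[-0.0073,0.001,0.004,0,0,0.001,-1]],
])

```text
time: 7.8
position: [0.5362, 0.1304, 0.0928]
eef_rot: [0.662, 0.716, 0.151, -0.164]
force: [-0.3, -0.6, -3.7]
width: 0.129
gripper_force: 60.1
```

send_rows([
  [[-0.0014,0,0.003,0,0,0,-1],[-0.0028,0,0.006,0,0,0,-1],[-0.0028,0,0.006,0,0,0,-1],[-0.0028,0,0.006,0,0,0,-1],[-0.0028,0,0.006,0,0,0,-1]],
])

```text
time: 8.22
position: [0.5363, 0.1304, 0.0909]
eef_rot: [0.662, 0.716, 0.151, -0.164]
force: [-0.2, -0.5, -3.7]
width: 0.129
gripper_force: 60.1
```

send_rows([
  [[-0.0014,0,0.003,0,0,0,-1],[-0.0021,0,0.0045,0,0,0,-1],[-0.0021,0,0.0045,0,0,0,-1],[-0.0021,0,0.0045,0,0,0,-1],[-0.0021,0,0.0045,0,0,0,-1]],
])

```text
time: 8.63
position: [0.5362, 0.1305, 0.0894]
eef_rot: [0.662, 0.716, 0.151, -0.164]
force: [-0.1, 0.1, -3.8]
width: 0.132
gripper_force: 60.1
```

send_rows([
  [[-0.0014,0,0.003,0,0,0,-1],[-0.0021,0,0.0045,0,0,0,-1],[-0.0021,0,0.0045,0,0,0,-1],[-0.0021,0,0.0045,0,0,0,-1],[-0.0021,0,0.0045,0,0,0,-1]],
])

```text
time: 9.05
position: [0.5363, 0.1304, 0.0879]
eef_rot: [0.662, 0.716, 0.151, -0.164]
force: [0.3, 0.1, -3.6]
width: 0.132
gripper_force: 60.1
```

send_rows([
  [[-0.0014,0,0.003,0,0,0,-1],[-0.0014,0,0.003,0,0,0,-1],[-0.0014,0,0.003,0,0,0,-1],[-0.0014,0,0.003,0,0,0,-1],[-0.0014,0,0.003,0,0,0,-1]],
])

```text
time: 9.47
position: [0.5364, 0.1306, 0.0871]
eef_rot: [0.662, 0.716, 0.151, -0.164]
force: [-1.1, -0.3, 1.7]
width: 0.129
gripper_force: 60.8
```

send_rows([
  [[-0.0014,0,0.003,0,0,0,-1],[-0.0014,0,0.003,0,0,0,-1],[-0.0014,0,0.003,0,0,0,-1],[-0.0014,0,0.003,0,0,0,-1],[-0.0014,0,0.003,0,0,0,-1]],
])

```text
time: 9.88
position: [0.5364, 0.1306, 0.0861]
eef_rot: [0.662, 0.716, 0.151, -0.164]
force: [-0.3, -0.2, 3.9]
width: 0.133
gripper_force: 61.2
```

Contact at plate height about 72 mm with the soft slope of the sprung bed, so the cover is on the stone. I'll ease up 1 mm and open.

send_rows([
  [[0.0013,0,-0.0027,0,0,0,-1],[0.0013,0,-0.0027,0,0,0,-0.7],[0.0013,0,-0.0027,0,0,0,-0.6],[0.0013,0,-0.0027,0,0,0,-0.4],[0.0013,0,-0.0027,0,0,0,-0.2]],
])

```text
time: 10.3
position: [0.5362, 0.1305, 0.0866]
eef_rot: [0.662, 0.716, 0.151, -0.164]
force: [-0.1, -0.5, 1.2]
width: 0.396
gripper_force: 0.0
```

send_rows([
  [[0,0,0,0,0,0,-0.1],[0,0,0,0,0,0,-0.1],[0,0,0,0,0,0,-0.1],[0,0,0,0,0,0,-0.1],[0,0,0,0,0,0,-0.1]],
])

```text
time: 10.72
position: [0.5363, 0.1305, 0.0868]
eef_rot: [0.662, 0.716, 0.151, -0.164]
force: [-0.1, 0.5, -0.0]
width: 0.451
gripper_force: 0.0
```

```bash
python3 - <<'E'
from fit import *; from mv import *
st()
o=[]
for n,x,y in(("scene",290,130),("top",145,160)):
    im=cv2.cvtColor(robot.camera(n),cv2.COLOR_RGB2BGR); cv2.imwrite(f"pics/{n}3.png",im)
c=np.array([CASE[0],CASE[1],0]); 
R=Zc(CASE[2]); s=robot.read_state()
print("up dir in tool per 100mm",(Rn.from_quat(s["eef_rot"]).as_matrix().T@[0,0,.1]/.3).round(4))
E
```

```text
{'time': np.float64(10.717), 'position': array([0.536, 0.131, 0.087]), 'force': array([-0.063,  0.512, -0.009]), 'width': np.float64(0.451), 'gripper_force': np.float64(0.0), 'q': array([ 0.135,  0.627, -0.262,  1.959, -0.515,  0.637,  0.427])}
up dir in tool per 100mm [ 0.1449 -0.0002 -0.3002]
```

The cover is released and the force is zero. I'll retract straight up and plan the bail swing.

send_rows([
  [[0.04,0,-0.08,0,0,0,-0.1],[0.09,0,-0.18,0,0,0,-0.1],[0.145,0,-0.3,0,0,0,-0.5],[0.2,0,-0.41,0,0,0,-1],[0.25,0,-0.52,0,0,0,-1]],
])

```text
time: 11.23
position: [0.536, 0.1304, 0.262]
eef_rot: [0.662, 0.716, 0.151, -0.164]
force: [0.5, 0.3, 0.4]
width: 0.032
gripper_force: 0.0
```

```bash
export OMP_NUM_THREADS=1; cat >> fit.py <<'E'
RtD=toolOnCover(RcP)
def C2W(cx,cz,cy=0): return caseT(CASE,[cx,cy,cz])[0]
def bar(th,r=.21): return .092-r*np.cos(th),.0915+r*np.sin(th)
E
python3 - <<'E'
from fit import *; from mv import *; from kin import ik
s=robot.read_state(); st(); q=s["q"]
for cx,cz in((0,.36),(.165,.36),(.165,.28),(.05,.28),(-.05,.24),(-.118,.1)):
    q,e,a=ik(RtD,C2W(cx,cz),q,.003); print(cx,cz,C2W(cx,cz),q,e,a)
go(RtD,C2W(0,.36))
o=[]
for n,x,y in(("scene",290,130),("top",145,160)):
    im=cv2.cvtColor(robot.camera(n),cv2.COLOR_RGB2BGR); cv2.imwrite(f"pics/{n}4.png",im)
    o.append(overlay(im,n,[(C2W(0,0)+rect(.07,.06,.081)@Zc(CASE[2]).T,(0,255,0))],x,y,80,80,5))
cv2.imwrite("pics/placed.png",np.hstack(o))
E
```

```text
{'time': np.float64(11.233), 'position': array([0.536, 0.13 , 0.262]), 'force': array([0.488, 0.287, 0.396]), 'width': np.float64(0.032), 'gripper_force': np.float64(0.0), 'q': array([ 0.099,  0.397, -0.196,  1.776, -0.443,  1.021,  0.24 ])}
0 0.36 [0.5356 0.1248 0.36  ] [-0.0754  0.3093 -0.3368  1.5425  0.1044  1.3076 -0.3464] 1.3191591546218147e-07 3.7619862009547254e-07
0.165 0.36 [0.5227 0.2893 0.36  ] [-0.3495  0.3906 -0.3636  1.423   0.1391  1.3533 -0.6399] 6.484646503222791e-08 1.7941901241250538e-07
0.165 0.28 [0.5227 0.2893 0.28  ] [-0.3377  0.4372 -0.378   1.5672  0.1705  1.1699 -0.672 ] 1.6166371212276194e-07 4.205081448354132e-07
0.05 0.28 [0.5317 0.1746 0.28  ] [-0.1532  0.3764 -0.3575  1.6629  0.1429  1.1281 -0.471 ] 2.0594851907882208e-08 5.189509556417858e-08
-0.05 0.24 [0.5395 0.075  0.24  ] [ 0.0108  0.3861 -0.334   1.7621  0.1456  1.0175 -0.299 ] 7.256612135535253e-10 1.0034290871543534e-08
-0.118 0.1 [0.5449 0.0072 0.1   ] [ 0.1258  0.5551 -0.3354  1.9294  0.2723  0.7009 -0.2943] 5.7906261851053213e-08 1.4152147270363777e-07
row [0.1255, -0.0028, -0.3023, -0.0004, -0.2862, 0.0004]
```

View pics/placed.png

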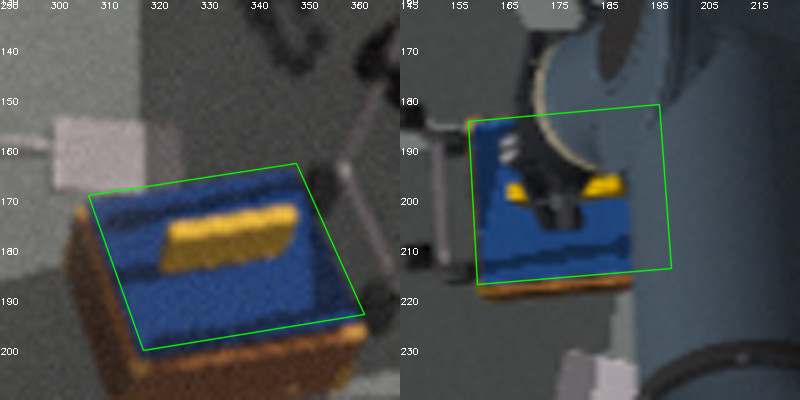

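The cover sits centred and level in the case (scene: 310–362, 165–200). Next is over the bail to its far side.

send_rows([
  [[0.1255,-0.003,-0.302,0,-0.286,0,-1],[0.1255,-0.003,-0.302,0,-0.286,0,-1],[0.1255,-0.003,-0.302,0,-0.286,0,-1],[0.1255,-0.003,-0.302,0,-0.286,0,-1],[0.1255,-0.003,-0.302,0,-0.286,0,-1]],
])

```text
time: 11.75
position: [0.5356, 0.1296, 0.3591]
eef_rot: [0.676, 0.737, 0.001, 0.001]
force: [-0.5, 1.0, -0.8]
width: -0.0
gripper_force: 0.0
```

```bash
python3 - <<'E'
from fit import *; from mv import *
st(); go(RtD,C2W(0,.36)); go(RtD,C2W(.165,.36),(RtD,C2W(0,.36)))
E
```

```text
{'time': np.float64(11.75), 'position': array([0.536, 0.13 , 0.359]), 'force': array([-0.513,  1.038, -0.8  ]), 'width': np.float64(-0.0), 'gripper_force': np.float64(0.0), 'q': array([-0.255,  0.299, -0.096,  1.55 ,  0.031,  1.292, -0.268])}
row [-0.0159, -0.0013, -0.0029, 0.0015, 0.0004, 0.0055]
row [0.55, 0.0, 0.0, 0.0, 0.0, 0.0]
```

send_rows([
  [[0.13,0,0,0,0,0,-1],[0.26,0,0,0,0,0,-1],[0.39,0,0,0,0,0,-1],[0.52,0,0,0,0,0,-1],[0.55,0,0.01,0,0,0,-1]],
])

```text
time: 12.17
position: [0.5206, 0.2956, 0.3534]
eef_rot: [0.676, 0.737, 0.0, -0.003]
force: [-0.7, 0.9, 0.1]
width: -0.003
gripper_force: 0.0
```

send_rows([
  [[0,0,0.07,0,0,0,-1],[0,0,0.14,0,0,0,-1],[0,0,0.21,0,0,0,-1],[0,0,0.26,0,0,0,-1],[0,0,0.26,0,0,0,-1]],
])

```text
time: 12.58
position: [0.5215, 0.2869, 0.2725]
eef_rot: [0.679, 0.734, -0.003, -0.002]
force: [-0.0, -0.1, -0.0]
width: -0.001
gripper_force: 0.0
```

```bash
python3 - <<'E'
from fit import *; from mv import *
st(); go(RtD,C2W(.165,.28))
R=robot.read_state()
b=C2W(*bar(1.658)); print("bar",b, "case-frame tcp",Zc(CASE[2]).T@(R["position"]-[CASE[0],CASE[1],0]))
# finger TCP along arc: offset +17 mm in case x, 18 mm below bar
for th in(1.6,1.4,1.2,1.0,.8,.7):
    x,z=bar(th); print(th,round(x+.017,3),round(z-.018,3))
E
```

```text
{'time': np.float64(12.583), 'position': array([0.521, 0.287, 0.272]), 'force': array([-0.034, -0.09 , -0.018]), 'width': np.float64(-0.001), 'gripper_force': np.float64(0.0), 'q': array([-0.485,  0.428, -0.145,  1.584,  0.063,  1.142, -0.566])}
row [0.0075, 0.0044, -0.0252, -0.005, 0.0011, -0.0005]
bar [0.527  0.2347 0.3007] case-frame tcp [0.1627 0.0014 0.2725]
1.6 0.115 0.283
1.4 0.073 0.28
1.2 0.033 0.269
1.0 -0.004 0.25
0.8 -0.037 0.224
0.7 -0.052 0.209
```

send_rows([
  [[-0.04,0,0,0,0,0,-1],[-0.08,0,0,0,0,0,-1],[-0.12,0,0,0,0,0,-1],[-0.15,0,0,0,0,0,-1],[-0.18,0,0,0,0,0,-1]],
])

```text
time: 13.0
position: [0.5278, 0.2355, 0.2786]
eef_rot: [0.679, 0.734, 0.002, -0.001]
force: [-0.5, 6.2, 5.6]
width: -0.003
gripper_force: 3.0
```

send_rows([
  [[-0.03,0,0,0,0,0,-1],[-0.06,0,0,0,0,0,-1],[-0.09,0,0.0,0,0,0,-1],[-0.12,0,0.0,0,0,0,-1],[-0.15,0,0.0,0,0,0,-1]],
])

```text
time: 13.42
position: [0.5307, 0.191, 0.2774]
eef_rot: [0.678, 0.735, 0.001, -0.001]
force: [-0.7, 6.0, -4.8]
width: -0.002
gripper_force: 3.2
```

```bash
python3 - <<'E'
from fit import *; from mv import *
st(); R=robot.read_state(); print("case-frame tcp",Zc(CASE[2]).T@(R["position"]-[CASE[0],CASE[1],0]))
for n in("scene",):
    im=cv2.cvtColor(robot.camera(n),cv2.COLOR_RGB2BGR); cv2.imwrite(f"pics/{n}5.png",im)
    im=im.astype(int); r=((im[...,2]>110)&(im[...,1]<60)&(im[...,0]<60)); r[:, :300]=0
    y,x=np.nonzero(r); print("red",x.mean(),y.mean(),len(x),x.min(),x.max(),y.min(),y.max())
    for th in(1.7,1.6,1.5,1.4,1.3,1.2,1.1): print(th,proj(n,C2W(*bar(th)))[0].round(1))
E
```

```text
{'time': np.float64(13.417), 'position': array([0.531, 0.191, 0.277]), 'force': array([-0.659,  6.033, -4.814]), 'width': np.float64(-0.002), 'gripper_force': np.float64(3.187), 'q': array([-0.337,  0.371, -0.13 ,  1.664,  0.049,  1.108, -0.4  ])}
case-frame tcp [ 0.0664 -0.0003  0.2774]
red 370.3888888888889 129.7962962962963 54 362 378 115 143
1.7 [393.1 124.8]
1.6 [385.9 125.4]
1.5 [378.4 126.6]
1.4 [370.7 128.4]
1.3 [362.8 130.7]
1.2 [355.1 133.5]
1.1 [347.5 136.7]
```

send_rows([
  [[-0.06,0,0.013,0,0,0,-1],[-0.13,0,0.033,0,0,0,-1],[-0.195,0,0.062,0,0,0,-1],[-0.255,0,0.095,0,0,0,-1],[-0.31,0,0.135,0,0,0,-1]],
])

```text
time: 13.88
position: [0.538, 0.0984, 0.2368]
eef_rot: [0.678, 0.735, 0.001, -0.001]
force: [-0.7, 8.9, -3.7]
width: 0.005
gripper_force: 4.4
```

```bash
cat > look.py <<'E'
from fit import *; from mv import *
import sys
st(); R=robot.read_state(); print("case-frame tcp",Zc(CASE[2]).T@(R["position"]-[CASE[0],CASE[1],0]))
n="scene"; im=cv2.cvtColor(robot.camera(n),cv2.COLOR_RGB2BGR); cv2.imwrite(f"pics/{n}_{sys.argv[1]}.png",im)
im=im.astype(int); r=((im[...,2]>110)&(im[...,1]<60)&(im[...,0]<60)); r[:, :270]=0; r[230:]=0
y,x=np.nonzero(r); print("red",len(x),x.min(),x.max(),y.min(),y.max(),(x.min()+x.max())/2,(y.min()+y.max())/2)
for th in np.arange(*eval(sys.argv[2])):
    e=proj(n,np.array([C2W(*bar(th),cy) for cy in(-.048,.048)])); print(round(th,2),e.round(1).tolist())
E
python3 look.py a "1.1,.6,-.1"
```

```text
{'time': np.float64(13.883), 'position': array([0.538, 0.098, 0.237]), 'force': array([-0.663,  8.888, -3.743]), 'width': np.float64(0.005), 'gripper_force': np.float64(4.356), 'q': array([-0.189,  0.38 , -0.108,  1.769,  0.044,  0.994, -0.233])}
case-frame tcp [-0.0265 -0.0003  0.2368]
red 66 326 340 130 159 333.0 144.5
1.1 [[353.8, 150.2], [341.5, 123.9]]
1.0 [[346.2, 153.8], [334.4, 127.6]]
0.9 [[339.0, 157.8], [327.6, 131.5]]
0.8 [[332.2, 162.0], [321.4, 135.8]]
0.7 [[326.0, 166.4], [315.6, 140.2]]
0.6 [[320.5, 170.9], [310.5, 144.8]]
```

send_rows([
  [[0.06,0,0,0,0,0,-1],[0.08,0,-0.08,0,0,0,-1],[0.07,0,-0.18,0,0,0,-1],[0.02,0,-0.19,0,0,0,-1],[-0.055,0,-0.19,0,0,0,-1]],
])

```text
time: 14.35
position: [0.5403, 0.083, 0.2963]
eef_rot: [0.677, 0.736, 0.002, 0.001]
force: [0.2, 0.1, -1.1]
width: -0.002
gripper_force: 0.0
```

send_rows([
  [[-0.005,0,0,0,0,0,-1],[-0.005,0,0,0,0,0,-1],[-0.005,0,0,0,0,0,-1],[-0.005,0,0,0,0,0,-1],[-0.005,0,0.0,0,0,0,-1]],
])

```text
time: 14.77
position: [0.5393, 0.0807, 0.2933]
eef_rot: [0.678, 0.735, 0.0, -0.001]
force: [0.3, -0.2, 1.0]
width: -0.001
gripper_force: 0.0
```

```bash
python3 look.py b "1.0,.75,-.1"; python3 - <<'E'
from fit import *
for th in(.9,.8,.7,.6,.5,.4,.3,.2,.1,0): x,z=bar(th); print(th,round(x,4),round(z+.006,4))
E
```

```text
{'time': np.float64(14.767), 'position': array([0.539, 0.081, 0.293]), 'force': array([ 0.313, -0.204,  0.975]), 'width': np.float64(-0.001), 'gripper_force': np.float64(0.0), 'q': array([-0.163,  0.331, -0.099,  1.682,  0.034,  1.131, -0.191])}
case-frame tcp [-0.0443 -0.0003  0.2933]
red 86 324 337 132 161 330.5 146.5
1.0 [[346.2, 153.8], [334.4, 127.6]]
0.9 [[339.0, 157.8], [327.6, 131.5]]
0.8 [[332.2, 162.0], [321.4, 135.8]]
0.9 -0.0385 0.262
0.8 -0.0543 0.2481
0.7 -0.0686 0.2328
0.6 -0.0813 0.2161
0.5 -0.0923 0.1982
0.4 -0.1014 0.1793
0.3 -0.1086 0.1596
0.2 -0.1138 0.1392
0.1 -0.117 0.1185
0 -0.118 0.0975
```

send_rows([
  [[-0.005,0,0.06,0,0,0,-1],[-0.015,0,0.115,0,0,0,-1],[-0.033,0,0.151,0,0,0,-1],[-0.057,0,0.177,0,0,0,-1],[-0.081,0,0.202,0,0,0,-1]],
])

```text
time: 15.23
position: [0.5418, 0.0532, 0.2335]
eef_rot: [0.679, 0.734, -0.001, 0.001]
force: [-2.6, -7.4, 11.6]
width: 0.001
gripper_force: 6.1
```

send_rows([
  [[-0.021,0,0.027,0,0,0,-1],[-0.042,0,0.056,0,0,0,-1],[-0.061,0,0.085,0,0,0,-1],[-0.079,0,0.115,0,0,0,-1],[-0.094,0,0.146,0,0,0,-1]],
])

```text
time: 15.65
position: [0.5445, 0.0257, 0.1895]
eef_rot: [0.679, 0.734, 0.0, 0.001]
force: [0.5, -5.2, 8.5]
width: 0.0
gripper_force: 4.1
```

```bash
python3 look.py c ".6,.3,-.05"
```

```text
{'time': np.float64(15.65), 'position': array([0.544, 0.026, 0.19 ]), 'force': array([ 0.475, -5.181,  8.453]), 'width': np.float64(0.0), 'gripper_force': np.float64(4.095), 'q': array([-0.075,  0.425, -0.085,  1.84 ,  0.047,  0.877, -0.105])}
case-frame tcp [-0.0995 -0.0011  0.1895]
red 43 304 314 151 179 309.0 165.0
0.6 [[320.5, 170.9], [310.5, 144.8]]
0.55 [[318.0, 173.2], [308.1, 147.1]]
0.5 [[315.6, 175.4], [306.0, 149.4]]
0.45 [[313.4, 177.7], [304.0, 151.8]]
0.4 [[311.4, 180.0], [302.2, 154.1]]
0.35 [[309.6, 182.2], [300.5, 156.4]]
```

send_rows([
  [[-0.014,0,0.032,0,0,0,-1],[-0.032,0,0.078,0,0,0,-1],[-0.044,0,0.118,0,0,0,-1],[-0.054,0,0.158,0,0,0,-1],[-0.062,0,0.2,0,0,0,-1]],
])

```text
time: 16.12
position: [0.546, 0.0083, 0.1291]
eef_rot: [0.679, 0.734, 0.0, 0.001]
force: [1.3, -4.5, 4.2]
width: -0.001
gripper_force: 2.6
```

```bash
python3 look.py d ".3,.04,-.05"
```

```text
{'time': np.float64(16.117), 'position': array([0.546, 0.008, 0.129]), 'force': array([ 1.307, -4.488,  4.225]), 'width': np.float64(-0.001), 'gripper_force': np.float64(2.643), 'q': array([-0.046,  0.501, -0.081,  1.907,  0.059,  0.734, -0.082])}
case-frame tcp [-0.1169 -0.0012  0.1291]
red 52 295 306 165 192 300.5 178.5
0.3 [[308.0, 184.5], [299.0, 158.7]]
0.25 [[306.6, 186.7], [297.8, 161.0]]
0.2 [[305.3, 188.8], [296.6, 163.3]]
0.15 [[304.3, 190.9], [295.7, 165.5]]
0.1 [[303.4, 193.0], [294.9, 167.6]]
0.05 [[302.7, 195.0], [294.3, 169.8]]
```

send_rows([
  [[0.0,0,0.007,0,0,0,-1],[-0.001,0,0.014,0,0,0,-1],[-0.001,0,0.021,0,0,0,-1],[-0.002,0,0.028,0,0,0,-1],[-0.002,0,0.035,0,0,0,-1]],
])

```text
time: 16.58
position: [0.5451, 0.0084, 0.1188]
eef_rot: [0.679, 0.734, 0.0, -0.0]
force: [-1.4, -3.2, 4.1]
width: -0.002
gripper_force: 2.4
```

send_rows([
  [[0,0,0.004,0,0,0,-1],[0,0,0.008,0,0,0,-1],[0,0,0.012,0,0,0,-1],[0,0,0.014,0,0,0,-1],[0,0,0.014,0,0,0,-1]],
])

```text
time: 17.0
position: [0.5452, 0.0085, 0.1142]
eef_rot: [0.679, 0.734, 0.0, -0.0]
force: [0.3, -1.7, 3.6]
width: 0.002
gripper_force: 1.6
```

send_rows([
  [[0,0,0.003,0,0,0,-1],[0,0,0.006,0,0,0,-1],[0,0,0.009,0,0,0,-1],[0,0,0.012,0,0,0,-1],[0,0,0.012,0,0,0,-1]],
])

```text
time: 17.42
position: [0.5451, 0.0086, 0.1104]
eef_rot: [0.679, 0.734, 0.0, -0.0]
force: [0.2, -2.1, 3.2]
width: -0.001
gripper_force: 1.6
```

send_rows([
  [[0,0,0.003,0,0,0,-1],[0,0,0.006,0,0,0,-1],[0,0,0.009,0,0,0,-1],[0,0,0.012,0,0,0,-1],[0,0,0.012,0,0,0,-1]],
])

```text
time: 17.83
position: [0.5451, 0.0086, 0.1068]
eef_rot: [0.679, 0.734, 0.0, -0.0]
force: [0.3, -1.8, 3.3]
width: -0.001
gripper_force: 1.5
```

send_rows([
  [[0,0,0.003,0,0,0,-1],[0,0,0.006,0,0,0,-1],[0,0,0.009,0,0,0,-1],[0,0,0.01,0,0,0,-1],[0,0,0.01,0,0,0,-1]],
])

```text
time: 18.25
position: [0.5451, 0.0085, 0.104]
eef_rot: [0.679, 0.734, 0.0, -0.0]
force: [1.1, -3.2, 4.9]
width: -0.001
gripper_force: 2.4
```

send_rows([
  [[0,0,0.003,0,0,0,-1],[0,0,0.006,0,0,0,-1],[0,0,0.009,0,0,0,-1],[0,0,0.01,0,0,0,-1],[0,0,0.01,0,0,0,-1]],
])

```text
time: 18.67
position: [0.5451, 0.0083, 0.1011]
eef_rot: [0.679, 0.734, -0.0, -0.0]
force: [0.1, -2.8, 5.0]
width: -0.001
gripper_force: 2.8
```

```bash
python3 look.py e ".1,-.12,-.04"
```

```text
{'time': np.float64(18.667), 'position': array([0.545, 0.008, 0.101]), 'force': array([ 0.088, -2.833,  5.012]), 'width': np.float64(-0.001), 'gripper_force': np.float64(2.786), 'q': array([-0.048,  0.54 , -0.079,  1.935,  0.064,  0.669, -0.087])}
case-frame tcp [-0.1169 -0.0003  0.1011]
red 48 293 303 171 198 298.0 184.5
0.1 [[303.4, 193.0], [294.9, 167.6]]
0.06 [[302.8, 194.6], [294.4, 169.3]]
0.02 [[302.4, 196.2], [294.1, 171.0]]
-0.02 [[302.0, 197.8], [293.8, 172.6]]
-0.06 [[301.8, 199.3], [293.6, 174.2]]
-0.1 [[301.7, 200.7], [293.5, 175.8]]
```

send_rows([
  [[0,0,0.003,0,0,0,-1],[0,0,0.006,0,0,0,-1],[0,0,0.0085,0,0,0,-1],[0,0,0.0085,0,0,0,-1],[0,0,0.0085,0,0,0,-1]],
])

```text
time: 19.13
position: [0.5451, 0.0082, 0.0985]
eef_rot: [0.679, 0.734, -0.0, -0.0]
force: [1.2, -4.5, 5.7]
width: 0.0
gripper_force: 2.9
```

send_rows([
  [[0,0,0.003,0,0,0,-1],[0,0,0.006,0,0,0,-1],[0,0,0.0085,0,0,0,-1],[0,0,0.0085,0,0,0,-1],[0,0,0.0085,0,0,0,-1]],
])

```text
time: 19.55
position: [0.5451, 0.0082, 0.0961]
eef_rot: [0.679, 0.734, -0.0, -0.0]
force: [0.0, -4.4, 7.0]
width: 0.0
gripper_force: 3.4
```

send_rows([
  [[0,0,0.002,0,0,0,-1],[0,0,0.004,0,0,0,-1],[0,0,0.005,0,0,0,-1],[0,0,0.005,0,0,0,-1],[0,0,0.005,0,0,0,-1]],
])

```text
time: 19.97
position: [0.5451, 0.0081, 0.0947]
eef_rot: [0.679, 0.734, -0.0, -0.0]
force: [0.2, -4.1, 8.2]
width: 0.001
gripper_force: 4.1
```

send_rows([
  [[0,0,0.002,0,0,0,-1],[0,0,0.004,0,0,0,-1],[0,0,0.004,0,0,0,-1],[0,0,0.004,0,0,0,-1],[0,0,0.004,0,0,0,-1]],
])

```text
time: 20.38
position: [0.5452, 0.0081, 0.0935]
eef_rot: [0.679, 0.734, 0.0, -0.0]
force: [0.1, -5.2, 9.1]
width: 0.002
gripper_force: 4.4
```

Force has reached 9 N, so the bed is essentially down without crushing the stone. I'll retract straight up.

send_rows([
  [[0,0,-0.01,0,0,0,-1],[0,0,-0.06,0,0,0,-1],[0,0,-0.15,0,0,0,-1],[0,0,-0.28,0,0,0,-1],[0,0,-0.4,0,0,0,-1]],
])

```text
time: 20.8
position: [0.5438, 0.0094, 0.2139]
eef_rot: [0.678, 0.735, -0.001, -0.002]
force: [0.9, -0.1, -0.0]
width: 0.0
gripper_force: 0.0
```

send_rows([
  [[-0.1,0,-0.05,0,0,0,-1],[-0.2,0,-0.1,0,0,0,-1],[-0.33,0,-0.1,0,0,0,-1],[-0.46,0,-0.1,0,0,0,-1],[-0.55,0,-0.1,0,0,0,-1]],
])

```text
time: 21.22
position: [0.5575, -0.159, 0.2431]
eef_rot: [0.679, 0.734, -0.0, -0.0]
force: [-0.3, 0.3, -0.2]
width: -0.0
gripper_force: 0.0
```

```bash
python3 look.py f ".06,-.12,-.04"; python3 - <<'E'
from fit import *
n="scene"; im=cv2.imread("pics/scene_f.png")
a=overlay(im,n,[],280,130,80,100,5)
im2=cv2.cvtColor(robot.camera("top"),cv2.COLOR_RGB2BGR)
b=overlay(im2,"top",[],140,155,80,100,5)
cv2.imwrite("pics/final.png",np.hstack([a,b]))
E
```

```text
{'time': np.float64(21.217), 'position': array([ 0.557, -0.159,  0.243]), 'force': array([-0.268,  0.262, -0.173]), 'width': np.float64(-0.0), 'gripper_force': np.float64(0.0), 'q': array([ 0.229,  0.422, -0.048,  1.678,  0.023,  1.043,  0.251])}
case-frame tcp [-0.2847  0.0004  0.2431]
red 67 293 303 173 199 298.0 186.0
0.06 [[302.8, 194.6], [294.4, 169.3]]
0.02 [[302.4, 196.2], [294.1, 171.0]]
-0.02 [[302.0, 197.8], [293.8, 172.6]]
-0.06 [[301.8, 199.3], [293.6, 174.2]]
-0.1 [[301.7, 200.7], [293.5, 175.8]]
```

View pics/final.png

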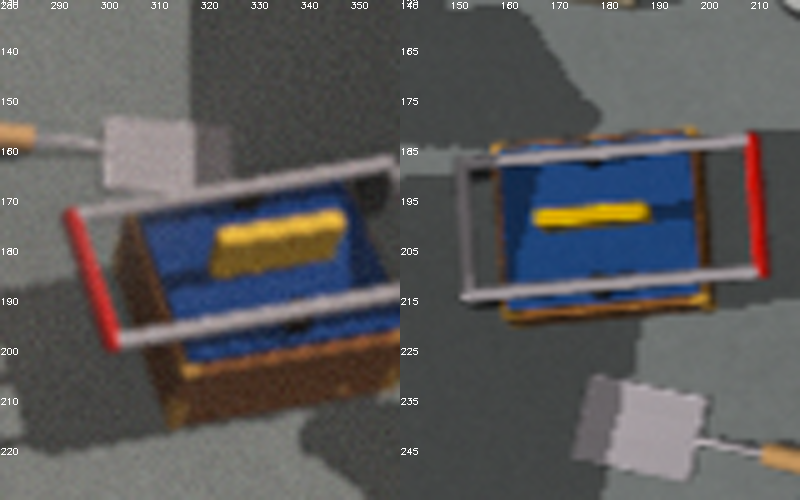

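The bail rests down by itself (bar at scene (293–303,173–199), about -0.02 rad), with its feet on the cover beside the rib. Nothing else was touched, so I'm handing in.

```bash
python3 -c "
from workcell import robot
print(robot.job_done())"
```

```text
the job is handed in; nothing more can be done
None
```

I laid the cover on the stone with its lip inside the case and let go of it while the bail was open. I then swung the bail over and pressed it down with about 9 N; it stays down by itself at about -0.02 rad, and the job was handed in after about 21 s.

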